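Warm the bread rolls in the air fryer

TASK

Get the bread rolls warming in the air fryer: lift the little loaf tin left in its open basket out onto the cork mat, lay the crisper plate flat on the basket floor with its loop up, and put every roll from the counter on the plate, flat side down in a single layer. Then slide the drawer gently, without slamming it, fully home past its click, and press the green start button on top of the fryer. Leave the other things on the counter where they are.

Things in the scene. Friction and masses are not known exactly. Their poses are not given: they have to be found in the camera images.
- fryer: Black air fryer, fixed to the counter: 270 wide, 300 deep (without drawer front and handle), 265 high. Origin: centre of its underside, z up. Its front faces its own -x, turned roughly to the robot's left (world +y). The front wall is a plane at own x = -150 mm up to 167 high; above that the control face leans back 30 degrees.
- drawer (a joint): How far the drawer stands open, m: 0 fully home, 0.21 to 0.235 at the start, stop at 0.24; it opens along the fryer's own -x. Drawer and basket are one piece, 1.1 kg, about 2.5 N of friction and some damping. A spring catch resists over the last 16 mm (5 to 7 N more), clicks over at 7 mm, and from about 4 mm on pulls the drawer to 0 and holds it.
- basket_floor (a point): Centre of the basket's inner floor, 36 mm above the counter; moves with the drawer, axes as the fryer's (own -x points out of the fryer, z up). Dark steel basket, 200 x 200 inside, walls 4 thick and 88 high above this floor. The drawer front (20 thick, 258 wide, top 101 above this floor) is against its -x wall. At 0.21 m open the basket is just clear of the fryer's front.
- handle_end (a point): Centre of the outer end face of the black drawer handle, 112 above the counter. The handle is a straight bar 30 wide, 30 high, standing 90 out of the drawer front along the fryer's -x; axes as the fryer's.
- plate: Crisper plate: light metal square 186 x 186 with dark holes, 0.28 kg. Origin: centre of its underside (foot ends); top surface 17 above. In the middle a steel loop handle: 40 long along the plate's x, 10 thick along its y, its top bar 42 to 52 above the origin. Starts flat on the counter, loop up; it may go into the basket any quarter turn round.
- tin: Small bright metal loaf tin, open top, 100 (own x; 116 over the two end lips) x 60 (own y) x 36 high, walls 4 thick, 0.12 kg. Origin: centre of its underside. Starts upright on the bare basket floor.
- mat: Cork mat fixed to the counter, 120 (own x) x 90 (own y) x 6 thick. Origin: centre of its underside.
- roll1: Crusty golden-brown bread roll, rigid, 86 long (own x), 46 wide (own y, widest 23 above the base), 46 high, round ends and top, flat base 62 x 36, 80 g. Origin: centre of its flat base, z up out of the top. Two to four rolls are present; an absent one reads None at the start.
- roll2: Crusty golden-brown bread roll, rigid, 86 long (own x), 46 wide (own y, widest 23 above the base), 46 high, round ends and top, flat base 62 x 36, 80 g. Origin: centre of its flat base, z up out of the top. Two to four rolls are present; an absent one reads None at the start.
- roll3: Crusty golden-brown bread roll, rigid, 86 long (own x), 46 wide (own y, widest 23 above the base), 46 high, round ends and top, flat base 62 x 36, 80 g. Origin: centre of its flat base, z up out of the top. Two to four rolls are present; an absent one reads None at the start.
- roll4: Crusty golden-brown bread roll, rigid, 86 long (own x), 46 wide (own y, widest 23 above the base), 46 high, round ends and top, flat base 62 x 36, 80 g. Origin: centre of its flat base, z up out of the top. Two to four rolls are present; an absent one reads None at the start.
- start (a joint): Travel of the start button, m: 0 up, 0.006 fully down; it springs back when let go; fully down takes 4.5 N.
- start_top (a point): Centre of the top of the green start button (32 across, standing in a steel collar 48 across) on the fryer's flat top, 287 above the counter.
- jam_jar: Amber jam jar with red lid, 64 across, 78 high; leave alone.
- oil_bottle: Small green oil bottle, 60 across, 170 high; leave alone.
- mug: Blue mug, 80 across, 90 high; leave alone.
- pepper_mill: Dark wooden pepper mill, 54 across, 140 high; leave alone.
- bean_can: Red can, 74 across, 110 high; leave alone.
- spatula: Spatula lying on the counter near the robot; leave alone.
- salt_box: White salt box with blue lid, 60 across, 70 high; leave alone.
Mind the look-alikes: they are no part of the job. Leave any turquoise look-alike of the roll3 alone.

How it is judged:
By the outcome, as a careful person would: the job done as asked, in the order asked, and still so for the second after the job is handed in, with the robot touching nothing.
Of roll1, roll2, roll3, roll4 only 2 to 4 are there at a start; the rules pass over those that are not, and their reading is None.
At some moment in a run one of roll1, roll2, roll3, roll4 may be knocked a few centimetres aside while the robot is not near it.
Once in a run the grip may slacken for a moment while it holds something.
It also fails if it takes over 210 s, if anything falls off the work surface, if the arm or the gripper's body presses on something with over 40 N, if the wrist force passes 120 N, or if a joint passes its speed limit or range.

ROBOT

A 6-joint arm with a two-finger parallel gripper is mounted at the origin on the work surface. World frame = base frame: x ahead of the robot, y to its left, z up, the work surface at z = 0. Lengths are in m, angles in rad, forces in N, time in s.
With the tool pointing down it reaches from about 0.35 to 0.875 m from the base axis. Payload 4.2 kg.
Tool frame: the origin (TCP) lies at the very end of the fingers, on their centre line; the grasp point (between the pads) lies 19 mm behind it; z points along the fingers, y is the line along which they close (so a half turn about z gives the same grasp; the last joint's range is limited). The gripper opens to 85 mm and grips with 20 to 120 N. Pads are 22 mm wide; open, the fingers measure 114 mm over their backs; the gripper's body (76 mm by 85 mm) begins 54 mm behind the grasp point. The pads swing forward as they close: fully open they stand 13 mm farther back than shut.
Start: joints at [-0.904, 0.385, 0.008, 0, -1.194, -0.259], TCP at [0.248, -0.574, 0.231] pointing down, gripper open.
Joint ranges: [-3.14, 3.14], [-1.21, 2.06], [-1.07, 1.41], [-3.16, 2.05], [-2.99, -0.16], [-3.1, 3.1]. Speed limits (rad/s): [2.79, 2.79, 3.14, 3.14, 3.14, 3.14].

INTERFACE

Orientations are given as [roll, pitch, yaw] about the fixed x, y, z axes, in that order (R = Rz(yaw) Ry(pitch) Rx(roll)).
In Python, from workcell import arm gives the robot as it stands.
- The arm moves only by the shell command python3 -m jog 'ROWS'. ROWS is JSON, a list of rows, each an object with "jaw": the finger opening in cm, from 0 to 8.54; "xyz": the shift along the world's x, y, z in cm, a list of three; "turn": the turn about the world's z in rad. A call has 1 to 20 rows; each row is the pose to reach, as a shift and turn from the pose commanded when the call began; what a row does not reach only later rows make up. A row lasts 1/10 s, in which the tool goes at most 50 mm and 8.59 degrees, less where a joint would pass 70% of its speed; a pose out of reach is approached as far as the arm can. A call with a gripper value outside its range is refused whole. The fingers move at their own pace and stop on an object; the grip force is fixed at half the most. Time passes only in rows, so rows that repeat a pose let the fingers close. It gives the time, the measured TCP pose, the force, the opening and the grip force at its end, in the units of the state.
- arm.get_obs(): the state, without advancing time (a new reading comes with each control period).
- arm.capture(name): name is "scene" or "top" or "wrist"; returns a dict with "img" (480x640x3 uint8, red, green, blue), "z_map" (480x640 float32, m along the optical axis (not along the pixel's ray), 0 where there is no reading), "intrinsics" (3x3 intrinsics, pixels), "R" (3x3) and "t" (3): a world point X has camera coordinates R X + t. Camera axes: x right, y down, z forward; pixel columns grow to the right and rows downward; lengths in m; the calibration is good to about 2 mm. The wrist camera is an equidistant fisheye: a pixel r from the principal point sees the ray r / f radians off the axis. A picture is of the moment at which its call begins.
- arm.close_job(): hands the job in; it is judged then, once.
The state is a dict: "clock": time; "qpos": joint angles; "dq": joint speeds; "tau": joint torques, N m; "eef_pos": TCP position; "ee_rot": TCP orientation; "wrist_force": force on the tool from outside, world axes, zero at the start; "moment": the same for the moment, N m; "finger_gap": finger opening in m; "grip_force": force on a finger pad.
Only numpy, scipy, OpenCV 4.12 (cv2) and the standard library are available. Lean on these libraries where they do the work, as an engineer would, in place of code of your own. Each camera call takes 0.05 s, during which the arm holds its last target. There are 200 camera calls.

## Working session

There is one attempt and no reset: what is moved stays moved. The work goes in short steps, Python scripts to look and compute and a shell command to move; the robot and the scene stay as the last step left them, time stands still between calls to the robot, and variables do not carry over. Pictures are saved under pics/ and viewed, at most 14 in all, crops included, and the job is handed in when it is done.

```bash
mkdir -p pics; ls; cat > h.py <<'E'
import numpy as np, cv2
from workcell import arm
def cap(n,save=None):
    c=arm.capture(n)
    if save: cv2.imwrite('pics/'+save,c['img'][:,:,::-1])
    return c
def pts(c):
    "world point per pixel from depth map (pinhole)"
    K=c['intrinsics'];z=c['z_map'];v,u=np.mgrid[:480,:640]
    P=np.stack([(u-K[0,2])/K[0,0]*z,(v-K[1,2])/K[1,1]*z,z],-1)
    W=(P-c['t'])@c['R']; W[z==0]=np.nan
    return W
def ray(c,u,v,h,fish=False):
    K=c['intrinsics'];x=(u-K[0,2])/K[0,0];y=(v-K[1,2])/K[1,1]
    if fish:
        r=np.hypot(x,y);d=np.array([x/r*np.sin(r),y/r*np.sin(r),np.cos(r)]) if r>0 else np.array([0,0,1.])
    else: d=np.array([x,y,1.])
    o=-c['R'].T@c['t'];d=c['R'].T@d
    return o+d*(h-o[2])/d[2]
E
python3 - <<'E'
from h import *
for n in ['scene','top','wrist']:
    c=cap(n,n+'0.png');print(n,np.round(-c['R'].T@c['t'],3),c['intrinsics'][0,0],(c['z_map']>0).mean())
print(arm.get_obs())
E
```

```text
pics
scene [0.996 0.423 1.177] 474.2811234925086 0.9960481770833334
top [0.41  0.049 1.508] 552.1470008660664 0.9959537760416667
wrist [ 0.175 -0.606  0.373] 371.64829954431775 0.996083984375
{'clock': 0.15, 'qpos': array([-9.04423938e-01,  3.85371637e-01,  6.93541320e-03, -3.27529458e-04,
       -1.19401010e+00, -2.58594842e-01]), 'dq': array([-0.00049284, -0.00097694,  0.00308134,  0.0006588 , -0.00156934,
       -0.00120813]), 'tau': array([ 4.19680882e-04, -3.92678618e+01,  1.88583004e+01,  4.18848976e+00,
       -3.36498291e-03, -5.96467046e-06]), 'eef_pos': array([ 0.24768469, -0.57334501,  0.23047982]), 'ee_rot': array([ 3.13991967e+00, -1.27709546e-04, -2.73393576e+00]), 'wrist_force': array([-0.36640833, -0.27744241, -1.1362647 ]), 'moment': array([-0.04449442, -0.05089126,  0.03407556]), 'grip_force': 0.0, 'finger_gap': 0.0852997352036428}
```

View pics/top0.png

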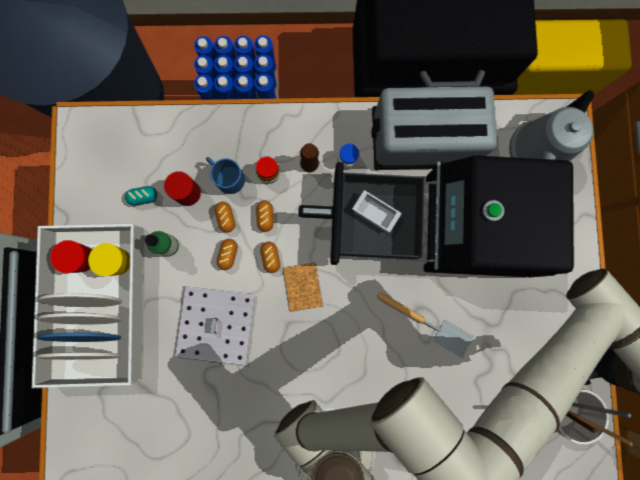

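View pics/scene0.png

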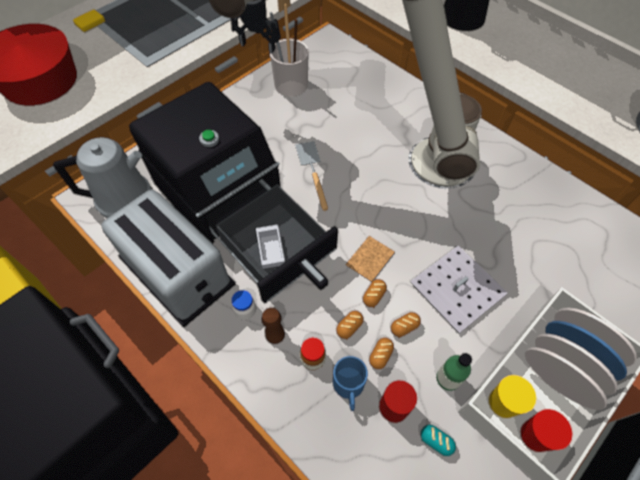

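Top view: four golden rolls at (224,217), (265,216), (228,254), (270,257). The turquoise one at (141,196) is the decoy. Plate is at (215,326), mat (303,288), tin (376,211) in the basket, handle end (302,211) and green button (494,211). The scene view shows the same layout from the far left side.

```bash
cat > m.py <<'E'
from h import *
def comp(mask,amin):
    n,l,s,ce=cv2.connectedComponentsWithStats(mask.astype(np.uint8))
    return [l==i for i in range(1,n) if s[i,4]>=amin]
def rect(P):
    r=cv2.minAreaRect((P[:,:2]*1000).astype(np.float32)); (cx,cy),(w,h),a=r
    if w<h: w,h,a=h,w,a+90
    return f'c=({cx:.0f},{cy:.0f}) {w:.0f}x{h:.0f} long axis {a%180:.0f}deg zmed={np.median(P[:,2])*1000:.0f} zmax={np.percentile(P[:,2],98)*1000:.0f}'
if __name__=='__main__':
  for n in ['top','scene']:
    c=cap(n);W=pts(c);hsv=cv2.cvtColor(c['img'],cv2.COLOR_RGB2HSV);H,S,V=[hsv[...,i].astype(int) for i in range(3)]
    X,Y,Z=W[...,0],W[...,1],W[...,2]
    reg=(X>0.2)&(X<1.0)&(np.abs(Y)<.7)
    vv,uu=np.mgrid[:480,:640]
    def show(name,m,amin):
        for k in comp(m&reg,amin): print(n,name,(int(uu[k].mean()),int(vv[k].mean())),rect(W[k]))
    show('golden',(H<22)&(S>110)&(V>80)&(Z>.012)&(Z<.06),80)
    show('mat',(H<22)&(S>80)&(Z<.012)&(Z>.002),150)
    show('green',(H>50)&(H<80)&(S>130)&(Z>.26),30)
    show('turq',(H>80)&(H<95)&(S>130)&(Z<.08),80)
E
python3 m.py; python3 - <<'E'
from h import *
for n,L in [('top',dict(handle_tip=(303,211),handle_root=(328,212),btn=(494,211),tin=(376,211),plate=(230,345),corner=(180,290),frontTopL=(335,170),frontTopR=(332,258),spat=(400,305),bottle=(160,243),mug=(227,176),pepper=(310,157),jam=(267,168)))]:
    c=cap(n);W=pts(c)
    for k,(u,v) in L.items(): print(k,np.round(W[v,u]*1000))
E
```

```text
top golden (264, 215) c=(622,169) 82x44 long axis 179deg zmed=42 zmax=51
top golden (224, 216) c=(622,278) 81x44 long axis 16deg zmed=41 zmax=52
top golden (226, 253) c=(522,273) 82x45 long axis 163deg zmed=41 zmax=51
top golden (269, 257) c=(511,157) 83x44 long axis 12deg zmed=42 zmax=50
top golden (399, 307) c=(369,-189) 137x17 long axis 59deg zmed=18 zmax=25
top mat (302, 286) c=(431,73) 119x90 long axis 8deg zmed=6 zmax=11
top green (494, 209) c=(589,-367) 29x28 long axis 29deg zmed=287 zmax=291
top turq (141, 195) c=(685,507) 95x43 long axis 98deg zmed=41 zmax=50
scene golden (319, 191) c=(371,-187) 139x13 long axis 59deg zmed=17 zmax=23
scene golden (374, 293) c=(516,161) 79x43 long axis 13deg zmed=40 zmax=48
scene golden (349, 324) c=(626,174) 81x42 long axis 0deg zmed=40 zmax=48
scene golden (405, 324) c=(527,275) 78x43 long axis 164deg zmed=40 zmax=48
scene golden (381, 353) c=(627,281) 81x43 long axis 16deg zmed=41 zmax=48
scene golden (528, 442) c=(553,654) 52x11 long axis 78deg zmed=46 zmax=59
scene mat (370, 258) c=(433,75) 121x88 long axis 8deg zmed=5 zmax=10
scene green (207, 134) c=(587,-376) 57x26 long axis 70deg zmed=285 zmax=289
scene turq (436, 440) c=(690,505) 81x41 long axis 100deg zmed=40 zmax=47
handle_tip [619.  66. 126.]
handle_root [614.   2. 129.]
btn [ 585. -365.  288.]
tin [ 627. -130.   42.]
plate [281. 267.  16.]
corner [429. 404.  -6.]
frontTopL [734. -21.  79.]
frontTopR [498.  -4. 133.]
spat [ 375. -188.   20.]
bottle [545. 422. 134.]
mug [739. 274.   8.]
pepper [755.  45. 138.]
jam [743. 159.  77.]
```

```bash
cat > m2.py <<'E'
from m import *
for n in ['top','scene']:
    c=cap(n);W=pts(c);X,Y,Z=W[...,0],W[...,1],W[...,2]
    hsv=cv2.cvtColor(c['img'],cv2.COLOR_RGB2HSV);H,S,V=[hsv[...,i].astype(int) for i in range(3)]
    vv,uu=np.mgrid[:480,:640]
    def show(name,m,amin=100):
        for k in comp(m,amin): print(n,name,(int(uu[k].mean()),int(vv[k].mean())),k.sum(),rect(W[k]))
    pl=(X>.2)&(X<.46)&(Y>.15)&(Y<.45)
    show('plate',cv2.morphologyEx((pl&(Z>.009)&(Z<.06)).astype(np.uint8),cv2.MORPH_CLOSE,np.ones((3,3)))>0,500)
    show('loop',pl&(Z>.036)&(Z<.07),15)
    show('handle',(X>.55)&(X<.68)&(Y>.0)&(Y<.1)&(Z>.1)&(V<90),60)
    show('front',(X>.4)&(X<.8)&(Y>-.05)&(Y<.02)&(Z>.125)&(Z<.15),60)
    b=(X>.48)&(X<.75)&(Y>-.26)&(Y<-.01)
    show('tin',b&(V>110)&(S<60)&(Z<.09),60)
    show('tinrim',b&(V>100)&(S<60)&(Z>.064)&(Z<.08),40)
    show('floor',b&(Z<.044)&(V<90),300)
    show('rim',b&(Z>.115)&(Z<.13),60)
    show('fryertop',(Y<-.2)&(X>.3)&(Z>.25)&(Z<.278),300)
E
python3 m2.py
python3 - <<'E'
import cv2
i=cv2.imread('pics/top0.png');cv2.imwrite('pics/c1.png',cv2.resize(i[150:380,160:460],None,fx=2.6,fy=2.6,interpolation=cv2.INTER_CUBIC))
E
```

```text
top plate (215, 325) 5021 c=(225,234) 0x0 long axis 0deg zmed=nan zmax=nan
top loop (213, 325) 68 c=(336,305) 39x12 long axis 175deg zmed=52 zmax=59
top handle (312, 211) 250 c=(619,38) 77x30 long axis 86deg zmed=125 zmax=131
top front (336, 212) 944 c=(616,-9) 256x58 long axis 177deg zmed=135 zmax=142
top tin (389, 171) 305 c=(742,-155) 210x18 long axis 88deg zmed=0 zmax=8
top tin (375, 211) 866 c=(625,-128) 118x63 long axis 56deg zmed=43 zmax=76
top tin (356, 263) 340 c=(491,-76) 129x22 long axis 89deg zmed=-0 zmax=6
top tinrim (376, 210) 349 c=(624,-129) 116x62 long axis 56deg zmed=71 zmax=77
top floor (380, 219) 4096 c=(611,-139) 197x195 long axis 86deg zmed=36 zmax=43
top floor (392, 261) 350 c=(492,-146) 229x21 long axis 86deg zmed=0 zmax=29
top rim (385, 213) 638 c=(608,-135) 211x210 long axis 86deg zmed=123 zmax=129
top fryertop (521, 214) 11617 c=(585,-437) 266x247 long axis 175deg zmed=264 zmax=270
scene plate (458, 288) 4297 c=(336,307) 193x180 long axis 170deg zmed=nan zmax=nan
scene loop (460, 282) 67 c=(337,308) 42x10 long axis 172deg zmed=50 zmax=55
scene handle (313, 277) 262 c=(622,42) 81x31 long axis 84deg zmed=123 zmax=129
scene front (297, 258) 864 c=(619,-6) 257x53 long axis 175deg zmed=135 zmax=139
scene tin (269, 245) 871 c=(617,-137) 149x66 long axis 56deg zmed=41 zmax=74
scene tin (325, 258) 61 c=(517,-14) 74x9 long axis 178deg zmed=-2 zmax=3
scene tin (255, 283) 1018 c=(711,-83) 238x126 long axis 121deg zmed=-1 zmax=52
scene tinrim (269, 245) 301 c=(626,-126) 121x60 long axis 56deg zmed=71 zmax=75
scene floor (272, 236) 2249 c=(596,-154) 183x165 long axis 176deg zmed=35 zmax=41
scene rim (261, 220) 530 c=(607,-137) 211x207 long axis 176deg zmed=122 zmax=127
scene rim (277, 277) 128 c=(683,-15) 127x17 long axis 169deg zmed=123 zmax=130
scene fryertop (193, 130) 7012 c=(588,-436) 263x250 long axis 176deg zmed=263 zmax=269
```

View pics/c1.png

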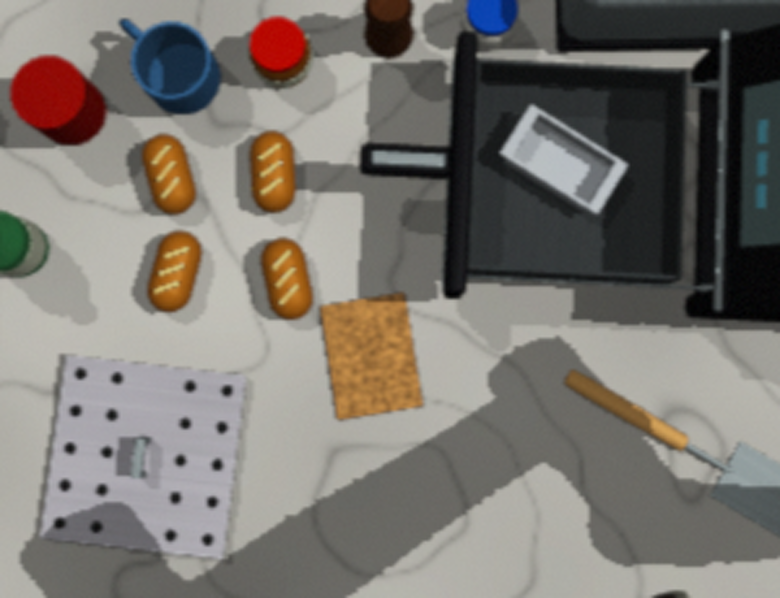

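Crop: the four golden rolls at crop (168,173), (272,170), (175,270), (286,278) are the ones meant. The turquoise roll-shape is outside the crop and is left alone. The tin sits in the basket at crop (563,158), and the plate's loop is at (140,457). The two views agree to about 3 mm, so I'm moving to the tin.

```bash
python3 -m jog '[{"jaw":8.5,"xyz":[10.2,42.3,7],"turn":0.57},{"jaw":8.5,"xyz":[10.2,42.3,7],"turn":0.57},{"jaw":8.5,"xyz":[10.2,42.3,7],"turn":0.57},{"jaw":8.5,"xyz":[10.2,42.3,7],"turn":0.57},{"jaw":8.5,"xyz":[10.2,42.3,7],"turn":0.57},{"jaw":8.5,"xyz":[10.2,42.3,7],"turn":0.57},{"jaw":8.5,"xyz":[10.2,42.3,7],"turn":0.57},{"jaw":8.5,"xyz":[10.2,42.3,7],"turn":0.57},{"jaw":8.5,"xyz":[10.2,42.3,7],"turn":0.57},{"jaw":8.5,"xyz":[37.7,44.6,5],"turn":0.57},{"jaw":8.5,"xyz":[37.7,44.6,5],"turn":0.57},{"jaw":8.5,"xyz":[37.7,44.6,5],"turn":0.57},{"jaw":8.5,"xyz":[37.7,44.6,5],"turn":0.57},{"jaw":8.5,"xyz":[37.7,44.6,5],"turn":0.57},{"jaw":8.5,"xyz":[37.7,44.6,5],"turn":0.57},{"jaw":8.5,"xyz":[37.7,44.6,5],"turn":0.57},{"jaw":8.5,"xyz":[37.7,44.6,5],"turn":0.57},{"jaw":8.5,"xyz":[37.7,44.6,5],"turn":0.57},{"jaw":8.5,"xyz":[37.7,44.6,5],"turn":0.57}]'
python3 -c "
from h import *
c=cap('wrist','w1.png');print(c['z_map'][200:300:20,320])"
```

```text
clock: 2.3
eef_pos: [0.624, -0.128, 0.2825]
ee_rot: [-3.14, 0.001, -2.164]
wrist_force: [-0.0, 0.9, 1.5]
finger_gap: 0.0849
grip_force: 0.0
[0.39213592 0.39705828 0.40495333 0.37739044 0.4244024 ]
```

View pics/w1.png

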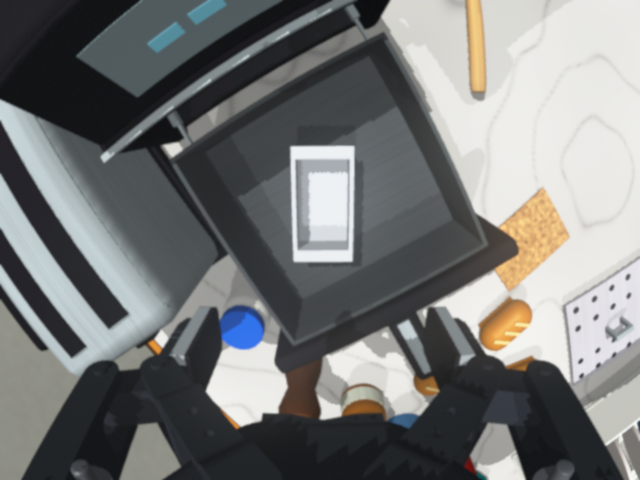

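Wrist view: the tin rim corners are at (291,147), (354,147), (353,262), (294,261). It stands well aligned between the fingers. I'll check these corners and the basket rim corners by fisheye rays.

```bash
python3 - <<'E'
from h import *
c=cap('wrist')
P=np.array([ray(c,u,v,.072,True) for u,v in [(291,147),(354,147),(353,262),(294,261)]])*1000
print(P.round(),P.mean(0).round(1), np.degrees(np.arctan2(*(P[0]+P[1]-P[2]-P[3])[1::-1])))
B=np.array([ray(c,u,v,.124,True) for u,v in [(174,158),(385,35),(487,243),(294,343)]])*1000
print(B.round(),B.mean(0).round(1))
E
```

```text
[[ 617. -192.   72.]
 [ 567. -159.   72.]
 [ 631.  -62.   72.]
 [ 681.  -96.   72.]] [ 624.1 -127.2   72. ] -123.50553860530789
[[ 698. -245.  124.]
 [ 496. -228.  124.]
 [ 511.  -26.  124.]
 [ 716.  -41.  124.]] [ 605.4 -135.   124. ]
```

```bash
python3 -m jog '[{"jaw":8.5,"xyz":[0,0,-10],"turn":0},{"jaw":8.5,"xyz":[0,0.1,-15],"turn":0},{"jaw":8.5,"xyz":[0,0.1,-18],"turn":0},{"jaw":8.5,"xyz":[0,0.1,-21],"turn":0},{"jaw":8.5,"xyz":[0,0.1,-23],"turn":0},{"jaw":8.5,"xyz":[0,0.1,-24],"turn":0},{"jaw":8.5,"xyz":[0,0.1,-24],"turn":0},{"jaw":8.5,"xyz":[0,0.1,-24],"turn":0},{"jaw":4,"xyz":[0,0.1,-24],"turn":0},{"jaw":4,"xyz":[0,0.1,-24],"turn":0},{"jaw":4,"xyz":[0,0.1,-24],"turn":0},{"jaw":4,"xyz":[0,0.1,-24],"turn":0},{"jaw":4,"xyz":[0,0.1,-24],"turn":0},{"jaw":4,"xyz":[0,0.1,-24],"turn":0},{"jaw":4,"xyz":[0,0.1,-24],"turn":0},{"jaw":4,"xyz":[0,0.1,-24],"turn":0}]'
```

```text
clock: 4.0
eef_pos: [0.6264, -0.1268, 0.0438]
ee_rot: [-3.138, 0.002, -2.163]
wrist_force: [-0.1, 0.5, 6.8]
finger_gap: 0.0586
grip_force: 66.2
```

```bash
python3 -m jog '[{"jaw":4,"xyz":[0,0,2],"turn":0},{"jaw":4,"xyz":[0,0,5],"turn":0},{"jaw":4,"xyz":[0,0,9],"turn":0},{"jaw":4,"xyz":[0,0,13],"turn":0},{"jaw":4,"xyz":[0,0,15],"turn":0},{"jaw":4,"xyz":[0,0,15],"turn":0},{"jaw":4,"xyz":[0,0,15],"turn":0}]'
```

```text
clock: 4.7
eef_pos: [0.6242, -0.1264, 0.1909]
ee_rot: [3.141, 0.001, -2.164]
wrist_force: [-0.8, 0.0, -2.4]
finger_gap: 0.059
grip_force: 71.1
```

```bash
python3 -m jog '[{"jaw":4,"xyz":[-4,4,0],"turn":-0.1},{"jaw":4,"xyz":[-7,7.5,0],"turn":-0.25},{"jaw":4,"xyz":[-10,10.5,0],"turn":-0.4},{"jaw":4,"xyz":[-13,13.5,0],"turn":-0.54},{"jaw":4,"xyz":[-16,17,0],"turn":-0.68},{"jaw":4,"xyz":[-18.5,19.5,0],"turn":-0.8},{"jaw":4,"xyz":[-19.2,20,0],"turn":-0.846},{"jaw":4,"xyz":[-19.2,20,-4],"turn":-0.846},{"jaw":4,"xyz":[-19.2,20,-8],"turn":-0.846},{"jaw":4,"xyz":[-19.2,20,-12],"turn":-0.846},{"jaw":4,"xyz":[-19.2,20,-14.5],"turn":-0.846},{"jaw":4,"xyz":[-19.2,20,-16],"turn":-0.846},{"jaw":4,"xyz":[-19.2,20,-16.8],"turn":-0.846},{"jaw":4,"xyz":[-19.2,20,-17.2],"turn":-0.846},{"jaw":4,"xyz":[-19.2,20,-17.2],"turn":-0.846}]'
```

```text
clock: 6.2
eef_pos: [0.4326, 0.0731, 0.0189]
ee_rot: [-3.141, -0.001, -3.01]
wrist_force: [-0.5, -1.0, -1.6]
finger_gap: 0.0591
grip_force: 71.2
```

```bash
python3 -m jog '[{"jaw":4,"xyz":[0,0,-0.2],"turn":0},{"jaw":4,"xyz":[0,0,-0.4],"turn":0},{"jaw":4,"xyz":[0,0,-0.4],"turn":0},{"jaw":4,"xyz":[0,0,-0.4],"turn":0}]'
```

```text
clock: 6.6
eef_pos: [0.433, 0.0734, 0.0156]
ee_rot: [3.141, 0.001, -3.01]
wrist_force: [-1.3, 0.5, -1.2]
finger_gap: 0.0589
grip_force: 71.2
```

```bash
python3 -m jog '[{"jaw":4,"xyz":[0,0,-0.15],"turn":0},{"jaw":4,"xyz":[0,0,-0.3],"turn":0},{"jaw":4,"xyz":[0,0,-0.3],"turn":0},{"jaw":8.5,"xyz":[0,0,-0.3],"turn":0},{"jaw":8.5,"xyz":[0,0,-0.3],"turn":0},{"jaw":8.5,"xyz":[0,0,-0.3],"turn":0},{"jaw":8.5,"xyz":[0,0,-0.3],"turn":0},{"jaw":8.5,"xyz":[0,0,3],"turn":0},{"jaw":8.5,"xyz":[0,0,7],"turn":0},{"jaw":8.5,"xyz":[0,0,12],"turn":0},{"jaw":8.5,"xyz":[0,0,17],"turn":0},{"jaw":8.5,"xyz":[-9.6,23.3,17],"turn":-0.08},{"jaw":8.5,"xyz":[-9.6,23.3,17],"turn":-0.08},{"jaw":8.5,"xyz":[-9.6,23.3,17],"turn":-0.08},{"jaw":8.5,"xyz":[-9.6,23.3,17],"turn":-0.08},{"jaw":8.5,"xyz":[-9.6,23.3,17],"turn":-0.08},{"jaw":8.5,"xyz":[-9.6,23.3,17],"turn":-0.08},{"jaw":8.5,"xyz":[-9.6,23.3,17],"turn":-0.08}]'
python3 - <<'E'
from h import *
c=cap('wrist','w2.png')
c=cap('top');cv2.imwrite('pics/t2.png',cv2.resize(c['img'][150:390,150:470,::-1],None,fx=2.4,fy=2.4))
E
```

```text
clock: 8.4
eef_pos: [0.3361, 0.307, 0.1848]
ee_rot: [-3.141, -0.001, -3.087]
wrist_force: [0.1, -0.7, -0.0]
finger_gap: 0.0847
grip_force: 0.0
```

View pics/w2.png

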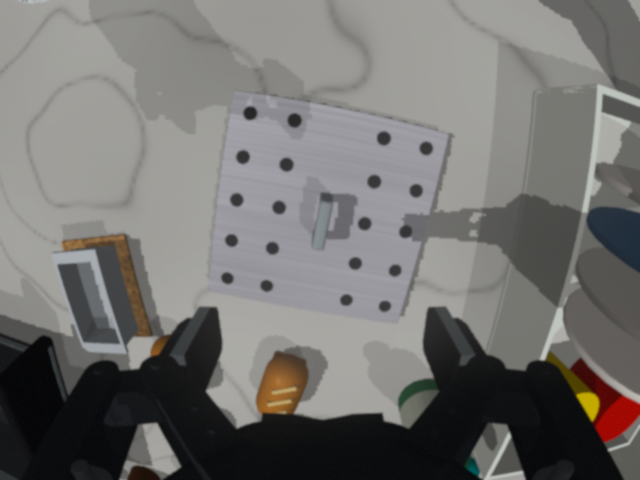

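The tin is on the mat at (95,300). Plate corners are at (235,92), (450,133), (399,322), (209,291), and the loop bar runs from (325,196) to (318,247).

```bash
python3 - <<'E'
from h import *
from m import rect,comp
c=cap('wrist')
P=np.array([ray(c,u,v,.017,True) for u,v in [(235,92),(450,133),(399,322),(209,291)]])*1000
print(P.round(),P.mean(0).round(1),[np.linalg.norm(P[i]-P[i-1]).round() for i in range(4)])
for a,b in [(0,1),(3,2),(0,3),(1,2)]: d=P[b]-P[a];print(np.degrees(np.arctan2(d[1],d[0])).round(1))
L=np.array([ray(c,u,v,.052,True) for u,v in [(325,196),(318,247)]])*1000;d=L[1]-L[0]
print(L.round(),L.mean(0).round(1),np.degrees(np.arctan2(d[1],d[0])).round(1))
E
python3 m.py | grep golden;python3 m2.py | grep -E "tinrim|loop|rim"
```

```text
[[233. 227.  17.]
 [256. 410.  17.]
 [439. 385.  17.]
 [415. 200.  17.]] [335.7 305.5  17. ] [np.float64(185.0), np.float64(185.0), np.float64(184.0), np.float64(187.0)]
82.6
82.7
-8.4
-7.9
[[312. 305.  52.]
 [353. 302.  52.]] [332.4 303.8  52. ] -4.7
top golden (264, 215) c=(622,169) 81x44 long axis 179deg zmed=42 zmax=51
top golden (224, 216) c=(623,278) 81x44 long axis 14deg zmed=41 zmax=51
top golden (226, 253) c=(522,273) 82x44 long axis 164deg zmed=41 zmax=51
top golden (269, 257) c=(511,157) 82x43 long axis 11deg zmed=41 zmax=51
top golden (400, 307) c=(369,-190) 139x17 long axis 59deg zmed=18 zmax=25
scene golden (319, 191) c=(371,-187) 137x14 long axis 59deg zmed=17 zmax=23
scene golden (374, 292) c=(517,161) 80x42 long axis 13deg zmed=40 zmax=49
scene golden (349, 324) c=(626,174) 80x42 long axis 0deg zmed=40 zmax=49
scene golden (405, 324) c=(526,275) 78x43 long axis 165deg zmed=41 zmax=48
scene golden (381, 353) c=(627,281) 81x43 long axis 16deg zmed=41 zmax=48
scene golden (313, 360) c=(757,175) 59x33 long axis 148deg zmed=51 zmax=56
scene golden (389, 415) c=(723,388) 67x23 long axis 96deg zmed=37 zmax=58
scene golden (528, 442) c=(554,654) 52x11 long axis 78deg zmed=46 zmax=59
top loop (214, 319) 15 c=(351,302) 9x8 long axis 68deg zmed=50 zmax=55
top rim (385, 212) 618 c=(607,-135) 211x209 long axis 86deg zmed=123 zmax=129
scene loop (460, 282) 65 c=(338,307) 40x10 long axis 173deg zmed=50 zmax=55
scene rim (261, 220) 538 c=(608,-136) 211x205 long axis 176deg zmed=122 zmax=127
scene rim (278, 276) 130 c=(686,-14) 120x12 long axis 172deg zmed=122 zmax=130
```

```bash
python3 -m jog '[{"jaw":5,"xyz":[0,-0.1,-4],"turn":-0.1},{"jaw":5,"xyz":[0,-0.1,-8],"turn":-0.187},{"jaw":5,"xyz":[0,-0.1,-12],"turn":-0.187},{"jaw":5,"xyz":[0,-0.1,-14.5],"turn":-0.187},{"jaw":5,"xyz":[0,-0.1,-15.7],"turn":-0.187},{"jaw":5,"xyz":[0,-0.1,-15.7],"turn":-0.187},{"jaw":0,"xyz":[0,-0.1,-15.7],"turn":-0.187},{"jaw":0,"xyz":[0,-0.1,-15.7],"turn":-0.187},{"jaw":0,"xyz":[0,-0.1,-15.7],"turn":-0.187},{"jaw":0,"xyz":[0,-0.1,-15.7],"turn":-0.187},{"jaw":0,"xyz":[0,-0.1,-15.7],"turn":-0.187},{"jaw":0,"xyz":[0,-0.1,-15.7],"turn":-0.187},{"jaw":0,"xyz":[0,-0.1,-15.7],"turn":-0.187}]'
```

```text
clock: 10.05
eef_pos: [0.3374, 0.306, 0.0295]
ee_rot: [3.14, 0.001, 3.007]
wrist_force: [-0.2, -0.8, 6.6]
finger_gap: 0.0088
grip_force: 59.2
```

```bash
python3 -m jog '[{"jaw":0,"xyz":[0,0,1],"turn":0},{"jaw":0,"xyz":[0,0,3],"turn":0},{"jaw":0,"xyz":[0,0,6],"turn":0},{"jaw":0,"xyz":[0,0,10],"turn":0},{"jaw":0,"xyz":[0,0,14],"turn":0},{"jaw":0,"xyz":[0,0,17],"turn":0},{"jaw":0,"xyz":[0,0,18],"turn":0},{"jaw":0,"xyz":[0,0,18],"turn":0}]'
```

```text
clock: 10.85
eef_pos: [0.3368, 0.3055, 0.2093]
ee_rot: [3.139, 0.0, 3.006]
wrist_force: [0.8, 0.0, -2.7]
finger_gap: 0.0084
grip_force: 58.9
```

```bash
python3 -m jog '[{"jaw":0,"xyz":[0.6,-1,0],"turn":0.058},{"jaw":0,"xyz":[1.8,-3,0],"turn":0.058},{"jaw":0,"xyz":[3.6,-6,0],"turn":0.058},{"jaw":0,"xyz":[6,-10,0],"turn":0.058},{"jaw":0,"xyz":[8.4,-14,0],"turn":0.058},{"jaw":0,"xyz":[10.8,-18,0],"turn":0.058},{"jaw":0,"xyz":[13.2,-22,0],"turn":0.058},{"jaw":0,"xyz":[15.6,-26,0],"turn":0.058},{"jaw":0,"xyz":[18,-30,0],"turn":0.058},{"jaw":0,"xyz":[20.4,-34,0],"turn":0.058},{"jaw":0,"xyz":[22.8,-37.5,0],"turn":0.058},{"jaw":0,"xyz":[24.7,-40.5,0],"turn":0.058},{"jaw":0,"xyz":[26.1,-43,0],"turn":0.058},{"jaw":0,"xyz":[26.9,-44.2,0],"turn":0.058},{"jaw":0,"xyz":[26.9,-44.2,0],"turn":0.058},{"jaw":0,"xyz":[26.9,-44.2,0],"turn":0.058}]'
python3 -c "
from h import *
c=cap('wrist','w3.png')"
```

```text
clock: 12.45
eef_pos: [0.6048, -0.1362, 0.2064]
ee_rot: [3.141, -0.004, 3.064]
wrist_force: [-0.3, -0.5, -2.5]
finger_gap: 0.009
grip_force: 58.9
```

View pics/w3.png

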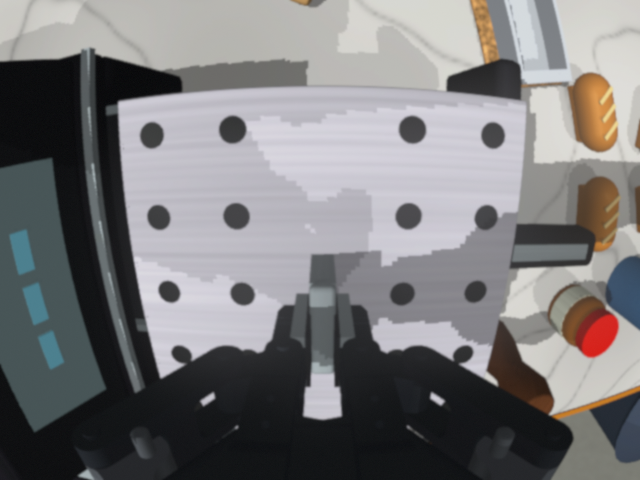

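The plate hangs level above the basket, with its far corners at (119,101) and (526,102) and its side edges visible. I'll check its centre and yaw by rays.

```bash
python3 - <<'E'
from h import *
from m import rect,comp
o=arm.get_obs();print(o['eef_pos'].round(4),o['ee_rot'].round(4))
h=o['eef_pos'][2]-.0295+.017
c=cap('wrist')
a,b=[ray(c,u,v,h,True)*1000 for u,v in [(119,101),(526,102)]]
print(a.round(),b.round(),np.linalg.norm(a-b).round(1),'edge',np.degrees(np.arctan2(*(b-a)[1::-1])).round(2))
d=(b-a)/np.linalg.norm(b-a);n=np.array([-d[1],d[0],0]);
for s in (1,-1):print('centre',((a+b)/2+s*93*n).round(1))
c=cap('top');W=pts(c);Z=W[...,2];m=(c['img'].min(-1)>90)&(abs(Z-h)<.012)&(W[...,0]>.45)&(W[...,1]<.1)&(W[...,1]>-.3)
print(rect(W[m]))
c=cap('scene');W=pts(c);Z=W[...,2];m=(c['img'].min(-1)>90)&(abs(Z-h)<.012)&(W[...,0]>.45)&(W[...,1]<.1)&(W[...,1]>-.3)
print(rect(W[m]))
# basket front/rim remaining visible
E
```

```text
[ 0.6049 -0.1358  0.2071] [ 3.1412e+00 -2.7000e-03  3.0649e+00]
[ 503. -221.  195.] [517. -37. 195.] 184.9 edge 85.44
centre [ 417.4 -121.4  194.6]
centre [ 602.8 -136.2  194.6]
c=(714,-181) 452x195 long axis 163deg zmed=193 zmax=200
c=(717,-167) 463x211 long axis 159deg zmed=193 zmax=198
```

```bash
python3 -m jog '[{"jaw":0,"xyz":[0.3,0.05,0],"turn":0.002},{"jaw":0,"xyz":[0.3,0.05,-2],"turn":0.002},{"jaw":0,"xyz":[0.3,0.05,-4],"turn":0.002},{"jaw":0,"xyz":[0.3,0.05,-5],"turn":0.002},{"jaw":0,"xyz":[0.3,0.05,-6],"turn":0.002},{"jaw":0,"xyz":[0.3,0.05,-7],"turn":0.002},{"jaw":0,"xyz":[0.3,0.05,-8],"turn":0.002},{"jaw":0,"xyz":[0.3,0.05,-8],"turn":0.002}]'; python3 -m jog '[{"jaw":0,"xyz":[0,0,-1],"turn":0},{"jaw":0,"xyz":[0,0,-2],"turn":0},{"jaw":0,"xyz":[0,0,-3],"turn":0},{"jaw":0,"xyz":[0,0,-4],"turn":0},{"jaw":0,"xyz":[0,0,-5],"turn":0},{"jaw":0,"xyz":[0,0,-5.5],"turn":0},{"jaw":0,"xyz":[0,0,-5.5],"turn":0}]'
```

```text
clock: 13.45
eef_pos: [0.608, -0.1361, 0.1267]
ee_rot: [3.142, -0.003, 3.066]
wrist_force: [-0.3, 0.9, -1.6]
finger_gap: 0.0086
grip_force: 58.8
clock: 14.15
eef_pos: [0.6083, -0.1362, 0.0721]
ee_rot: [-3.141, -0.002, 3.066]
wrist_force: [0.3, -0.3, -2.4]
finger_gap: 0.0087
grip_force: 58.9
```

```bash
python3 -m jog '[{"jaw":0,"xyz":[0,0,-0.2],"turn":0},{"jaw":0,"xyz":[0,0,-0.4],"turn":0},{"jaw":0,"xyz":[0,0,-0.6],"turn":0},{"jaw":0,"xyz":[0,0,-0.7],"turn":0},{"jaw":0,"xyz":[0,0,-0.7],"turn":0}]'
```

```text
clock: 14.65
eef_pos: [0.6088, -0.1362, 0.0663]
ee_rot: [3.142, -0.0, 3.066]
wrist_force: [-0.0, -0.4, -3.0]
finger_gap: 0.0089
grip_force: 58.9
```

```bash
python3 -m jog '[{"jaw":0,"xyz":[0,0,-0.1],"turn":0},{"jaw":0,"xyz":[0,0,-0.2],"turn":0},{"jaw":0,"xyz":[0,0,-0.2],"turn":0}]';  python3 -m jog '[{"jaw":4,"xyz":[0,0,0],"turn":0},{"jaw":4,"xyz":[0,0,0],"turn":0},{"jaw":4,"xyz":[0,0,0],"turn":0},{"jaw":4,"xyz":[0,0,0],"turn":0},{"jaw":4,"xyz":[0,0,2],"turn":0},{"jaw":4,"xyz":[0,0,6],"turn":0},{"jaw":4,"xyz":[0,0,11],"turn":0},{"jaw":8.5,"xyz":[0,0,16],"turn":0},{"jaw":8.5,"xyz":[0,4,18],"turn":0},{"jaw":8.5,"xyz":[0,8,20],"turn":0},{"jaw":8.5,"xyz":[0,8,20],"turn":0},{"jaw":8.5,"xyz":[0,8,20],"turn":0}]'
python3 -c "
from h import *
c=cap('wrist','w4.png')"; python3 m.py | grep golden
```

```text
clock: 14.95
eef_pos: [0.6091, -0.1363, 0.0656]
ee_rot: [-3.141, 0.001, 3.067]
wrist_force: [-2.5, 1.2, 4.5]
finger_gap: 0.0087
grip_force: 59.8
clock: 16.15
eef_pos: [0.6089, -0.0553, 0.2647]
ee_rot: [3.141, 0.001, 3.068]
wrist_force: [0.5, 0.4, -1.0]
finger_gap: 0.0849
grip_force: 0.0
top golden (222, 214) c=(626,283) 75x37 long axis 8deg zmed=43 zmax=52
top golden (226, 253) c=(522,273) 83x44 long axis 163deg zmed=41 zmax=51
top golden (264, 256) c=(511,172) 69x15 long axis 9deg zmed=39 zmax=48
top golden (400, 307) c=(369,-190) 138x18 long axis 59deg zmed=18 zmax=25
scene golden (319, 191) c=(372,-186) 135x15 long axis 58deg zmed=18 zmax=22
scene golden (374, 292) c=(517,161) 80x42 long axis 10deg zmed=40 zmax=49
scene golden (349, 324) c=(628,174) 78x42 long axis 1deg zmed=41 zmax=48
scene golden (405, 324) c=(527,275) 77x42 long axis 164deg zmed=40 zmax=48
scene golden (381, 352) c=(627,281) 80x43 long axis 15deg zmed=40 zmax=48
scene golden (313, 360) c=(756,175) 60x33 long axis 151deg zmed=51 zmax=59
scene golden (389, 414) c=(723,389) 67x23 long axis 97deg zmed=39 zmax=58
scene golden (528, 442) c=(553,653) 53x12 long axis 76deg zmed=46 zmax=60
```

View pics/w4.png

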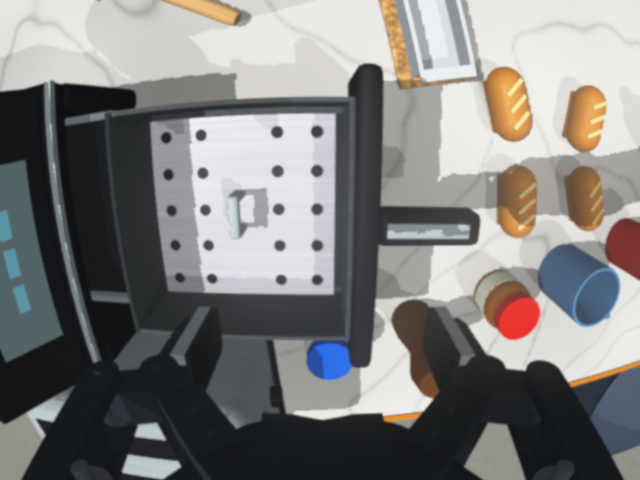

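The plate lies flat in the basket, with corners at (151,122), (335,112), (335,293), (168,294) and the loop up at (237,215). All four rolls are visible on the right.

```bash
python3 - <<'E'
from h import *
from m import rect,comp
c=cap('wrist')
P=np.array([ray(c,u,v,.053,True) for u,v in [(151,122),(335,112),(335,293),(168,294)]])*1000
print(P.round(),P.mean(0).round(1),[np.linalg.norm(P[i]-P[i-1]).round() for i in range(4)])
d=P[1]+P[2]-P[0]-P[3];print(np.degrees(np.arctan2(d[1],d[0])))
for n in ['scene','top']:
    c=cap(n);W=pts(c);X,Y,Z=W[...,0],W[...,1],W[...,2];b=(X>.36)&(X<.5)&(Y>0)&(Y<.15)
    m=b&(Z>.034)&(Z<.05); 
    if m.sum()>10: print(n,'tin rim',rect(W[m]))
    m=b&(Z>.015)&(Z<.06); 
    if m.sum()>10: print(n,'tin',rect(W[m]))
    m=(X>.5)&(X<.72)&(Y>-.25)&(Y<-.02)&(c['img'].min(-1)>110)&(Z<.065)&(Z>.045); print(n,'plate',rect(W[m]))
E
```

```text
[[ 506. -222.   53.]
 [ 519.  -39.   53.]
 [ 703.  -51.   53.]
 [ 693. -238.   53.]] [ 605.3 -137.6   53. ] [np.float64(188.0), np.float64(184.0), np.float64(184.0), np.float64(187.0)]
86.54470637700514
scene tin rim c=(435,74) 150x126 long axis 91deg zmed=41 zmax=46
scene tin c=(435,74) 150x128 long axis 91deg zmed=39 zmax=45
scene plate c=(615,-147) 201x165 long axis 176deg zmed=52 zmax=57
top plate c=(606,-116) 182x142 long axis 176deg zmed=53 zmax=60
```

```bash
python3 -m jog '[{"jaw":8.5,"xyz":[-4,8,0],"turn":0.15},{"jaw":8.5,"xyz":[-7,15,0],"turn":0.283},{"jaw":8.5,"xyz":[-9.5,21.4,-2],"turn":0.283},{"jaw":8.5,"xyz":[-9.5,21.4,-5],"turn":0.283},{"jaw":8.5,"xyz":[-9.5,21.4,-10],"turn":0.283},{"jaw":8.5,"xyz":[-9.5,21.4,-15],"turn":0.283},{"jaw":8.5,"xyz":[-9.5,21.4,-20],"turn":0.283},{"jaw":8.5,"xyz":[-9.5,21.4,-24],"turn":0.283},{"jaw":8.5,"xyz":[-9.5,21.4,-26],"turn":0.283},{"jaw":8.5,"xyz":[-9.5,21.4,-26],"turn":0.283},{"jaw":3,"xyz":[-9.5,21.4,-26],"turn":0.283},{"jaw":3,"xyz":[-9.5,21.4,-26],"turn":0.283},{"jaw":3,"xyz":[-9.5,21.4,-26],"turn":0.283},{"jaw":3,"xyz":[-9.5,21.4,-26],"turn":0.283},{"jaw":3,"xyz":[-9.5,21.4,-26],"turn":0.283},{"jaw":3,"xyz":[-9.5,21.4,-26],"turn":0.283}]'
```

```text
clock: 18.05
eef_pos: [0.5158, 0.1588, 0.0072]
ee_rot: [3.14, 0.006, -2.933]
wrist_force: [-0.5, 0.5, 7.2]
finger_gap: 0.0444
grip_force: 61.7
```

```bash
python3 -m jog '[{"jaw":3,"xyz":[0,0,2],"turn":0},{"jaw":3,"xyz":[0,0,6],"turn":0},{"jaw":3,"xyz":[0,0,10],"turn":0},{"jaw":3,"xyz":[0,0,15],"turn":0},{"jaw":3,"xyz":[0,0,19],"turn":0},{"jaw":3,"xyz":[1.5,-3.9,20],"turn":-0.1},{"jaw":3,"xyz":[3.2,-8.4,20],"turn":-0.2},{"jaw":3,"xyz":[5,-13,20],"turn":-0.283},{"jaw":3,"xyz":[6.7,-17.5,20],"turn":-0.283},{"jaw":3,"xyz":[8.4,-22,20],"turn":-0.283},{"jaw":3,"xyz":[10.1,-26.5,20],"turn":-0.283},{"jaw":3,"xyz":[11.8,-31,20],"turn":-0.283},{"jaw":3,"xyz":[13,-34,20],"turn":-0.283},{"jaw":3,"xyz":[13.3,-34.7,20],"turn":-0.283},{"jaw":3,"xyz":[13.3,-34.7,17],"turn":-0.283},{"jaw":3,"xyz":[13.3,-34.7,13],"turn":-0.283},{"jaw":3,"xyz":[13.3,-34.7,10],"turn":-0.283},{"jaw":3,"xyz":[13.3,-34.7,8],"turn":-0.283},{"jaw":3,"xyz":[13.3,-34.7,6.6],"turn":-0.283},{"jaw":3,"xyz":[13.3,-34.7,6.3],"turn":-0.283}]'
```

```text
clock: 20.05
eef_pos: [0.6484, -0.1887, 0.0698]
ee_rot: [-3.141, 0.005, 3.068]
wrist_force: [0.1, 0.4, -1.2]
finger_gap: 0.0444
grip_force: 61.6
```

```bash
python3 -m jog '[{"jaw":3,"xyz":[0,0,-0.4],"turn":0},{"jaw":3,"xyz":[0,0,-0.7],"turn":0},{"jaw":3,"xyz":[0,0,-0.8],"turn":0},{"jaw":3,"xyz":[0,0,-0.8],"turn":0}]'; python3 -m jog '[{"jaw":3,"xyz":[0,0,-0.1],"turn":0},{"jaw":3,"xyz":[0,0,-0.15],"turn":0},{"jaw":3,"xyz":[0,0,-0.15],"turn":0}]'
```

```text
clock: 20.45
eef_pos: [0.6471, -0.1889, 0.0602]
ee_rot: [-3.142, 0.001, 3.067]
wrist_force: [-1.4, 3.1, 4.4]
finger_gap: 0.0443
grip_force: 62.6
clock: 20.75
eef_pos: [0.6471, -0.1894, 0.0602]
ee_rot: [-3.141, 0.001, 3.067]
wrist_force: [-4.4, 2.6, 9.2]
finger_gap: 0.0441
grip_force: 63.1
```

```bash
python3 -m jog '[{"jaw":5.8,"xyz":[0,0,0.1],"turn":0},{"jaw":5.8,"xyz":[0,0,0.1],"turn":0},{"jaw":5.8,"xyz":[0,0,0.1],"turn":0},{"jaw":5.8,"xyz":[0,0,2],"turn":0},{"jaw":5.8,"xyz":[0,0,6],"turn":0},{"jaw":5.8,"xyz":[0,0,11],"turn":0},{"jaw":8.5,"xyz":[0,0,16],"turn":0},{"jaw":8.5,"xyz":[0,5,20],"turn":0},{"jaw":8.5,"xyz":[-2,10,20],"turn":0},{"jaw":8.5,"xyz":[-4,13.4,20],"turn":0},{"jaw":8.5,"xyz":[-4,13.4,20],"turn":0}]'
python3 m.py | grep golden | grep -v "zmed=5"; python3 -c "
from h import *
c=cap('wrist','w5.png')"
```

```text
clock: 21.85
eef_pos: [0.6051, -0.0519, 0.2586]
ee_rot: [3.141, 0.0, 3.071]
wrist_force: [0.2, -1.0, -0.4]
finger_gap: 0.0849
grip_force: 0.0
top golden (222, 214) c=(626,282) 74x38 long axis 6deg zmed=43 zmax=51
top golden (226, 253) c=(522,272) 82x45 long axis 165deg zmed=41 zmax=50
top golden (400, 307) c=(369,-189) 138x17 long axis 59deg zmed=18 zmax=26
scene golden (319, 191) c=(371,-187) 140x14 long axis 58deg zmed=17 zmax=23
scene golden (349, 324) c=(628,173) 78x43 long axis 0deg zmed=40 zmax=48
scene golden (405, 324) c=(527,275) 80x43 long axis 166deg zmed=41 zmax=49
scene golden (381, 352) c=(627,281) 81x43 long axis 15deg zmed=41 zmax=48
scene golden (528, 442) c=(554,654) 52x12 long axis 80deg zmed=46 zmax=60
```

View pics/w5.png

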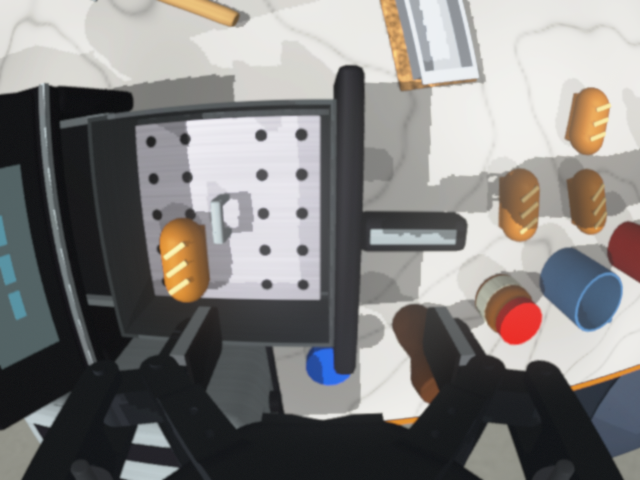

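The roll lies on the plate at (184,260), flat side down. The basket looks about 12 mm further in than before (plate edge 335→321 px), so I'll re-measure.

```bash
cat > b.py <<'E'
from m import *
for n in ['top','scene']:
    c=cap(n);W=pts(c);X,Y,Z=W[...,0],W[...,1],W[...,2]
    hsv=cv2.cvtColor(c['img'],cv2.COLOR_RGB2HSV);H,S,V=[hsv[...,i].astype(int) for i in range(3)]
    b=(X>.48)&(X<.75)&(Y>-.3)&(Y<.1)
    m=b&(Z>.11)&(Z<.135)&(Y>-.0)&(abs(X-.615)<.03)&(V<90)
    if m.sum()>40: print(n,'handle ymax',np.percentile(Y[m],98).round(4),rect(W[m]))
    for k in comp(b&(H<22)&(S>110)&(V>80)&(Z>.06)&(Z<.11),60): print(n,'roll in basket',rect(W[k]))
E
python3 b.py; python3 - <<'E'
from h import *
c=cap('wrist')
P=np.array([ray(c,u,v,.053,True) for u,v in [(135,125),(321,115),(321,299)]])*1000
print(P.round(),((P[0]+P[2])/2).round(1),[np.linalg.norm(P[i]-P[i-1]).round() for i in (1,2)])
print('handle end',[(ray(c,u,v,.127,True)*1000).round() for u,v in [(466,213),(462,249)]])
print('front top corners outer',[(ray(c,u,v,.137,True)*1000).round() for u,v in [(363,67),(355,372)]])
print('roll',(ray(c,184,260,.08,True)*1000).round())
print('roll B',(ray(c,520,204,.03,True)*1000).round(),'D',(ray(c,588,202,.03,True)*1000).round(),'C',(ray(c,589,121,.03,True)*1000).round())
E
```

```text
top handle ymax 0.0354 c=(609,19) 38x14 long axis 90deg zmed=124 zmax=132
top roll in basket c=(643,-193) 82x40 long axis 174deg zmed=94 zmax=103
scene handle ymax 0.0661 c=(620,33) 67x32 long axis 86deg zmed=124 zmax=129
scene roll in basket c=(645,-189) 83x43 long axis 176deg zmed=91 zmax=100
[[ 505. -237.   53.]
 [ 520.  -51.   53.]
 [ 705.  -66.   53.]] [ 605.1 -151.5   53. ] [np.float64(186.0), np.float64(185.0)]
handle end [array([603.,  58., 127.]), array([633.,  56., 127.])]
front top corners outer [array([490., -19., 137.]), array([738., -38., 137.])]
roll [ 642. -194.   80.]
roll B [623. 165.  30.] D [624. 269.  30.] C [525. 265.  30.]
```

```bash
python3 -m jog '[{"jaw":8.5,"xyz":[0,5,0],"turn":0.07},{"jaw":8.5,"xyz":[1,10,0],"turn":0.07},{"jaw":8.5,"xyz":[1.9,15,0],"turn":0.07},{"jaw":8.5,"xyz":[1.9,20,0],"turn":0.07},{"jaw":8.5,"xyz":[1.9,22.2,-3],"turn":0.07},{"jaw":8.5,"xyz":[1.9,22.2,-8],"turn":0.07},{"jaw":8.5,"xyz":[1.9,22.2,-13],"turn":0.07},{"jaw":8.5,"xyz":[1.9,22.2,-18],"turn":0.07},{"jaw":8.5,"xyz":[1.9,22.2,-22],"turn":0.07},{"jaw":8.5,"xyz":[1.9,22.2,-24.5],"turn":0.07},{"jaw":8.5,"xyz":[1.9,22.2,-25.3],"turn":0.07},{"jaw":8.5,"xyz":[1.9,22.2,-25.3],"turn":0.07},{"jaw":3,"xyz":[1.9,22.2,-25.3],"turn":0.07},{"jaw":3,"xyz":[1.9,22.2,-25.3],"turn":0.07},{"jaw":3,"xyz":[1.9,22.2,-25.3],"turn":0.07},{"jaw":3,"xyz":[1.9,22.2,-25.3],"turn":0.07},{"jaw":3,"xyz":[1.9,22.2,-25.3],"turn":0.07},{"jaw":3,"xyz":[1.9,22.2,-25.3],"turn":0.07}]'
```

```text
clock: 23.95
eef_pos: [0.6274, 0.1676, 0.0072]
ee_rot: [3.14, 0.004, 3.137]
wrist_force: [-0.7, -0.5, 6.1]
finger_gap: 0.044
grip_force: 61.9
```

```bash
python3 -m jog '[{"jaw":3,"xyz":[0,0,2],"turn":0},{"jaw":3,"xyz":[0,0,6],"turn":0},{"jaw":3,"xyz":[0,0,10],"turn":0},{"jaw":3,"xyz":[0,0,15],"turn":0},{"jaw":3,"xyz":[0,0,19],"turn":0},{"jaw":3,"xyz":[-0.8,-3.9,20],"turn":-0.07},{"jaw":3,"xyz":[-1.8,-8.6,20],"turn":-0.07},{"jaw":3,"xyz":[-2.8,-13.3,20],"turn":-0.07},{"jaw":3,"xyz":[-3.8,-18,20],"turn":-0.07},{"jaw":3,"xyz":[-4.8,-22.7,20],"turn":-0.07},{"jaw":3,"xyz":[-5.8,-27.4,20],"turn":-0.07},{"jaw":3,"xyz":[-6.7,-32,20],"turn":-0.07},{"jaw":3,"xyz":[-7.3,-35,20],"turn":-0.07},{"jaw":3,"xyz":[-7.3,-35.2,19],"turn":-0.07},{"jaw":3,"xyz":[-7.3,-35.2,16],"turn":-0.07},{"jaw":3,"xyz":[-7.3,-35.2,12],"turn":-0.07},{"jaw":3,"xyz":[-7.3,-35.2,9],"turn":-0.07},{"jaw":3,"xyz":[-7.3,-35.2,7],"turn":-0.07},{"jaw":3,"xyz":[-7.3,-35.2,6],"turn":-0.07},{"jaw":3,"xyz":[-7.3,-35.2,5.6],"turn":-0.07}]'; python3 -m jog '[{"jaw":3,"xyz":[0,0,-0.1],"turn":0},{"jaw":3,"xyz":[0,0,-0.2],"turn":0},{"jaw":3,"xyz":[0,0,-0.2],"turn":0}]'
```

```text
clock: 25.95
eef_pos: [0.5517, -0.1846, 0.0601]
ee_rot: [-3.142, -0.004, 3.067]
wrist_force: [-7.0, 3.9, 13.0]
finger_gap: 0.0443
grip_force: 62.9
clock: 26.25
eef_pos: [0.5538, -0.185, 0.0602]
ee_rot: [3.142, 0.003, 3.067]
wrist_force: [-0.7, 1.6, 4.2]
finger_gap: 0.0444
grip_force: 61.9
```

```bash
python3 -m jog '[{"jaw":5.3,"xyz":[0,0,0],"turn":0},{"jaw":5.3,"xyz":[0,0,0],"turn":0},{"jaw":5.3,"xyz":[0,0,0.1],"turn":0},{"jaw":5.3,"xyz":[0,0,2],"turn":0},{"jaw":5.3,"xyz":[0,0,6],"turn":0},{"jaw":5.3,"xyz":[0,0,11],"turn":0},{"jaw":8.5,"xyz":[0,0,16],"turn":0},{"jaw":8.5,"xyz":[2,5,20],"turn":0},{"jaw":8.5,"xyz":[4,10,20],"turn":0},{"jaw":8.5,"xyz":[5,13,20],"turn":0},{"jaw":8.5,"xyz":[5,13,20],"turn":0}]'
python3 m.py | grep golden | grep -v "zmed=5"; python3 b.py; python3 -c "
from h import *
c=cap('wrist','w6.png')"
```

```text
clock: 27.35
eef_pos: [0.6046, -0.0509, 0.2591]
ee_rot: [3.141, 0.002, 3.072]
wrist_force: [-0.6, -0.3, -0.3]
finger_gap: 0.0853
grip_force: 0.0
top golden (222, 212) c=(632,280) 72x42 long axis 14deg zmed=43 zmax=52
top golden (228, 245) c=(545,266) 78x44 long axis 163deg zmed=42 zmax=51
top golden (400, 307) c=(369,-190) 138x17 long axis 59deg zmed=18 zmax=25
scene golden (319, 191) c=(371,-187) 137x14 long axis 59deg zmed=18 zmax=23
scene golden (387, 342) c=(594,274) 159x56 long axis 7deg zmed=40 zmax=48
scene golden (528, 441) c=(554,654) 52x12 long axis 78deg zmed=47 zmax=60
top handle ymax 0.0333 c=(607,18) 35x8 long axis 89deg zmed=124 zmax=129
top roll in basket c=(643,-194) 82x39 long axis 176deg zmed=94 zmax=103
top roll in basket c=(550,-186) 81x40 long axis 177deg zmed=94 zmax=103
scene handle ymax 0.0653 c=(620,33) 66x32 long axis 86deg zmed=124 zmax=129
scene roll in basket c=(548,-181) 92x45 long axis 1deg zmed=92 zmax=100
scene roll in basket c=(647,-189) 81x43 long axis 178deg zmed=91 zmax=100
```

View pics/w6.png

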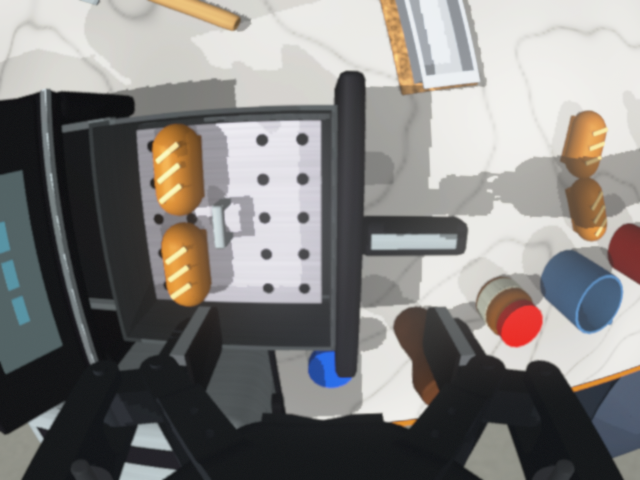

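Both rolls sit flat at (178,170) and (186,265), and the basket hasn't moved since. Roll C has been knocked next to roll D, now at (585,145) in the wrist view and about (546,267) in the world. I'll fetch C first.

```bash
python3 -m jog '[{"jaw":8.5,"xyz":[-1,5,0],"turn":-0.1},{"jaw":8.5,"xyz":[-2,10,0],"turn":-0.218},{"jaw":8.5,"xyz":[-3,15,0],"turn":-0.218},{"jaw":8.5,"xyz":[-4,20,0],"turn":-0.218},{"jaw":8.5,"xyz":[-5,25,0],"turn":-0.218},{"jaw":8.5,"xyz":[-5.9,30,0],"turn":-0.218},{"jaw":8.5,"xyz":[-5.9,31.8,-3],"turn":-0.218},{"jaw":8.5,"xyz":[-5.9,31.8,-8],"turn":-0.218},{"jaw":8.5,"xyz":[-5.9,31.8,-13],"turn":-0.218},{"jaw":8.5,"xyz":[-5.9,31.8,-18],"turn":-0.218},{"jaw":8.5,"xyz":[-5.9,31.8,-22],"turn":-0.218},{"jaw":8.5,"xyz":[-5.9,31.8,-24.5],"turn":-0.218},{"jaw":8.5,"xyz":[-5.9,31.8,-25.4],"turn":-0.218},{"jaw":8.5,"xyz":[-5.9,31.8,-25.4],"turn":-0.218},{"jaw":3,"xyz":[-5.9,31.8,-25.4],"turn":-0.218},{"jaw":3,"xyz":[-5.9,31.8,-25.4],"turn":-0.218},{"jaw":3,"xyz":[-5.9,31.8,-25.4],"turn":-0.218},{"jaw":3,"xyz":[-5.9,31.8,-25.4],"turn":-0.218},{"jaw":3,"xyz":[-5.9,31.8,-25.4],"turn":-0.218},{"jaw":3,"xyz":[-5.9,31.8,-25.4],"turn":-0.218}]'
```

```text
clock: 29.6
eef_pos: [0.5453, 0.2638, 0.0072]
ee_rot: [3.138, 0.003, 2.849]
wrist_force: [-0.4, 0.1, 6.3]
finger_gap: 0.0446
grip_force: 61.8
```

```bash
python3 -m jog '[{"jaw":3,"xyz":[0,0,2],"turn":0},{"jaw":3,"xyz":[0,0,6],"turn":0},{"jaw":3,"xyz":[0,0,10],"turn":0},{"jaw":3,"xyz":[0,0,15],"turn":0},{"jaw":3,"xyz":[0,0,19],"turn":0},{"jaw":3,"xyz":[0.2,-4,20],"turn":0.1},{"jaw":3,"xyz":[0.4,-8.9,20],"turn":0.218},{"jaw":3,"xyz":[0.6,-13.8,20],"turn":0.218},{"jaw":3,"xyz":[0.8,-18.7,20],"turn":0.218},{"jaw":3,"xyz":[1,-23.6,20],"turn":0.218},{"jaw":3,"xyz":[1.2,-28.5,20],"turn":0.218},{"jaw":3,"xyz":[1.5,-33.4,20],"turn":0.218},{"jaw":3,"xyz":[1.7,-36.6,20],"turn":0.218},{"jaw":3,"xyz":[1.7,-36.9,19],"turn":0.218},{"jaw":3,"xyz":[1.7,-36.9,16],"turn":0.218},{"jaw":3,"xyz":[1.7,-36.9,12],"turn":0.218},{"jaw":3,"xyz":[1.7,-36.9,9],"turn":0.218},{"jaw":3,"xyz":[1.7,-36.9,7],"turn":0.218},{"jaw":3,"xyz":[1.7,-36.9,6.1],"turn":0.218},{"jaw":3,"xyz":[1.7,-36.9,5.8],"turn":0.218}]'; python3 -m jog '[{"jaw":3,"xyz":[0,0,-0.15],"turn":0},{"jaw":3,"xyz":[0,0,-0.3],"turn":0},{"jaw":3,"xyz":[0,0,-0.3],"turn":0}]'
```

```text
clock: 31.6
eef_pos: [0.5604, -0.1057, 0.0621]
ee_rot: [-3.141, -0.002, 3.067]
wrist_force: [-0.3, 0.1, -0.8]
finger_gap: 0.0444
grip_force: 61.4
clock: 31.9
eef_pos: [0.5614, -0.1061, 0.0607]
ee_rot: [3.141, 0.002, 3.067]
wrist_force: [-0.5, -0.1, -1.4]
finger_gap: 0.0443
grip_force: 61.4
```

Not yet in contact, so lower by another 1–2 mm, release and retreat.

```bash
python3 -m jog '[{"jaw":3,"xyz":[0,0,-0.1],"turn":0},{"jaw":3,"xyz":[0,0,-0.15],"turn":0},{"jaw":3,"xyz":[0,0,-0.15],"turn":0},{"jaw":5.3,"xyz":[0,0,-0.1],"turn":0},{"jaw":5.3,"xyz":[0,0,-0.1],"turn":0},{"jaw":5.3,"xyz":[0,0,0],"turn":0},{"jaw":5.3,"xyz":[0,0,2],"turn":0},{"jaw":5.3,"xyz":[0,0,6],"turn":0},{"jaw":5.3,"xyz":[0,0,11],"turn":0},{"jaw":8.5,"xyz":[0,0,16],"turn":0},{"jaw":8.5,"xyz":[2,3,20],"turn":0},{"jaw":8.5,"xyz":[4,5,20],"turn":0},{"jaw":8.5,"xyz":[4,5,20],"turn":0}]'
python3 m.py | grep golden | grep -v "zmed=5"; python3 b.py;  python3 -c "
from h import *
c=cap('wrist')
print('front top corner',(ray(c,341,78,.137,True)*1000).round())"
```

```text
clock: 33.2
eef_pos: [0.6032, -0.0538, 0.261]
ee_rot: [3.14, 0.004, 3.069]
wrist_force: [-0.0, -0.5, -2.5]
finger_gap: 0.0852
grip_force: 0.0
top golden (222, 212) c=(633,280) 73x42 long axis 16deg zmed=44 zmax=51
top golden (400, 307) c=(369,-189) 138x17 long axis 59deg zmed=18 zmax=25
scene golden (319, 191) c=(372,-186) 138x14 long axis 59deg zmed=18 zmax=23
scene golden (379, 354) c=(633,280) 81x43 long axis 20deg zmed=41 zmax=48
scene golden (528, 442) c=(553,654) 52x12 long axis 77deg zmed=46 zmax=59
top roll in basket c=(643,-193) 80x40 long axis 174deg zmed=94 zmax=103
top roll in basket c=(562,-106) 81x41 long axis 175deg zmed=95 zmax=103
top roll in basket c=(550,-185) 81x40 long axis 177deg zmed=94 zmax=103
scene handle ymax 0.0658 c=(620,34) 67x32 long axis 85deg zmed=124 zmax=129
scene roll in basket c=(547,-181) 94x47 long axis 4deg zmed=91 zmax=101
scene roll in basket c=(645,-188) 85x43 long axis 177deg zmed=91 zmax=100
scene roll in basket c=(567,-102) 77x43 long axis 177deg zmed=92 zmax=100
front top corner [489. -36. 137.]
```

```bash
python3 -m jog '[{"jaw":8.5,"xyz":[0,5,0],"turn":0.14},{"jaw":8.5,"xyz":[1,10,0],"turn":0.28},{"jaw":8.5,"xyz":[1,15,0],"turn":0.4},{"jaw":8.5,"xyz":[2,20,0],"turn":0.4},{"jaw":8.5,"xyz":[2.9,25,0],"turn":0.4},{"jaw":8.5,"xyz":[2.9,30,0],"turn":0.4},{"jaw":8.5,"xyz":[2.9,33.2,-3],"turn":0.4},{"jaw":8.5,"xyz":[2.9,33.2,-8],"turn":0.4},{"jaw":8.5,"xyz":[2.9,33.2,-13],"turn":0.4},{"jaw":8.5,"xyz":[2.9,33.2,-18],"turn":0.4},{"jaw":8.5,"xyz":[2.9,33.2,-22],"turn":0.4},{"jaw":8.5,"xyz":[2.9,33.2,-24.5],"turn":0.4},{"jaw":8.5,"xyz":[2.9,33.2,-25.5],"turn":0.4},{"jaw":8.5,"xyz":[2.9,33.2,-25.5],"turn":0.4},{"jaw":3,"xyz":[2.9,33.2,-25.5],"turn":0.4},{"jaw":3,"xyz":[2.9,33.2,-25.5],"turn":0.4},{"jaw":3,"xyz":[2.9,33.2,-25.5],"turn":0.4},{"jaw":3,"xyz":[2.9,33.2,-25.5],"turn":0.4},{"jaw":3,"xyz":[2.9,33.2,-25.5],"turn":0.4},{"jaw":3,"xyz":[2.9,33.2,-25.5],"turn":0.4}]'
```

```text
clock: 35.45
eef_pos: [0.6312, 0.2767, 0.0074]
ee_rot: [3.141, 0.004, -2.816]
wrist_force: [-0.4, 0.3, 5.9]
finger_gap: 0.0441
grip_force: 61.8
```

```bash
python3 -m jog '[{"jaw":3,"xyz":[0,0,2],"turn":0},{"jaw":3,"xyz":[0,0,6],"turn":0},{"jaw":3,"xyz":[0,0,10],"turn":0},{"jaw":3,"xyz":[0,0,15],"turn":0},{"jaw":3,"xyz":[0,0,19],"turn":0},{"jaw":3,"xyz":[0.2,-4,20],"turn":-0.14},{"jaw":3,"xyz":[0.4,-8.9,20],"turn":-0.28},{"jaw":3,"xyz":[0.6,-13.8,20],"turn":-0.4},{"jaw":3,"xyz":[0.8,-18.7,20],"turn":-0.4},{"jaw":3,"xyz":[1,-23.6,20],"turn":-0.4},{"jaw":3,"xyz":[1.5,-28.5,20],"turn":-0.4},{"jaw":3,"xyz":[2,-33.4,20],"turn":-0.4},{"jaw":3,"xyz":[2.3,-37.8,20],"turn":-0.4},{"jaw":3,"xyz":[2.3,-38.8,20],"turn":-0.4},{"jaw":3,"xyz":[2.3,-38.8,17],"turn":-0.4},{"jaw":3,"xyz":[2.3,-38.8,13],"turn":-0.4},{"jaw":3,"xyz":[2.3,-38.8,10],"turn":-0.4},{"jaw":3,"xyz":[2.3,-38.8,8],"turn":-0.4},{"jaw":3,"xyz":[2.3,-38.8,6.8],"turn":-0.4},{"jaw":3,"xyz":[2.3,-38.8,6.3],"turn":-0.4}]'; python3 -m jog '[{"jaw":3,"xyz":[0,0,-0.3],"turn":0},{"jaw":3,"xyz":[0,0,-0.6],"turn":0},{"jaw":3,"xyz":[0,0,-0.7],"turn":0},{"jaw":3,"xyz":[0,0,-0.7],"turn":0}]'
```

```text
clock: 37.45
eef_pos: [0.6523, -0.1118, 0.0666]
ee_rot: [-3.141, -0.002, 3.067]
wrist_force: [-0.8, -0.1, -0.3]
finger_gap: 0.0442
grip_force: 61.3
clock: 37.85
eef_pos: [0.6532, -0.1122, 0.0614]
ee_rot: [3.141, 0.001, 3.066]
wrist_force: [-0.1, 0.7, -1.2]
finger_gap: 0.0444
grip_force: 61.3
```

```bash
python3 -m jog '[{"jaw":3,"xyz":[0,0,-0.1],"turn":0},{"jaw":3,"xyz":[0,0,-0.2],"turn":0},{"jaw":3,"xyz":[0,0,-0.2],"turn":0},{"jaw":5.3,"xyz":[0,0,-0.1],"turn":0},{"jaw":5.3,"xyz":[0,0,-0.1],"turn":0},{"jaw":5.3,"xyz":[0,0,0],"turn":0},{"jaw":5.3,"xyz":[0,0,2],"turn":0},{"jaw":5.3,"xyz":[0,0,6],"turn":0},{"jaw":5.3,"xyz":[0,0,11],"turn":0},{"jaw":5,"xyz":[0,0,16],"turn":0},{"jaw":5,"xyz":[-2,4,20],"turn":0},{"jaw":4,"xyz":[-5,9,20],"turn":0},{"jaw":3,"xyz":[-5,13,20],"turn":0},{"jaw":2,"xyz":[-5,16,20],"turn":0},{"jaw":0,"xyz":[-5,16,20],"turn":0}]'
python3 b.py; python3 -c "
from h import *
c=cap('wrist','w7.png')"
```

```text
clock: 39.35
eef_pos: [0.6025, 0.0518, 0.2611]
ee_rot: [3.14, 0.001, 3.072]
wrist_force: [0.5, -1.0, 0.1]
finger_gap: 0.0066
grip_force: 0.0
top handle ymax 0.0377 c=(609,20) 41x12 long axis 86deg zmed=125 zmax=132
top roll in basket c=(652,-111) 82x40 long axis 177deg zmed=95 zmax=103
top roll in basket c=(642,-193) 83x39 long axis 175deg zmed=95 zmax=103
top roll in basket c=(563,-105) 82x42 long axis 174deg zmed=94 zmax=103
top roll in basket c=(550,-185) 81x42 long axis 174deg zmed=94 zmax=104
scene handle ymax 0.0661 c=(620,35) 67x32 long axis 86deg zmed=123 zmax=130
scene roll in basket c=(548,-180) 92x46 long axis 1deg zmed=91 zmax=100
scene roll in basket c=(645,-188) 84x44 long axis 175deg zmed=91 zmax=100
scene roll in basket c=(567,-102) 82x45 long axis 172deg zmed=92 zmax=101
scene roll in basket c=(656,-107) 80x43 long axis 176deg zmed=92 zmax=101
```

View pics/w7.png

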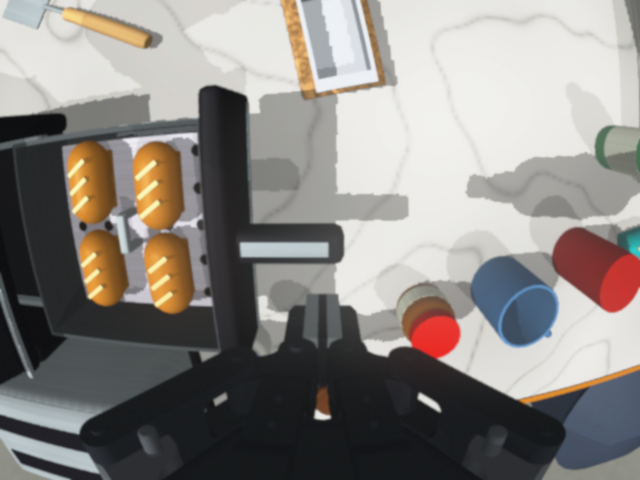

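All four rolls lie flat in one layer, at (92,182), (158,185), (102,267) and (169,272). The tin is on the mat at (337,45), and the handle end is at about (342,243). Next I close the fingers and go down in front of the handle end.

```bash
python3 - <<'E'
from h import *
c=cap('wrist')
print([(ray(c,u,v,.127,True)*1000).round() for u,v in [(342,227),(338,261)]])
E
python3 -m jog '[{"jaw":0,"xyz":[1.7,4.8,0],"turn":0},{"jaw":0,"xyz":[1.7,4.8,-5],"turn":0},{"jaw":0,"xyz":[1.7,4.8,-10],"turn":0},{"jaw":0,"xyz":[1.7,4.8,-14],"turn":0},{"jaw":0,"xyz":[1.7,4.8,-16],"turn":0},{"jaw":0,"xyz":[1.7,4.8,-16],"turn":0},{"jaw":0,"xyz":[1.6,4,-16],"turn":0},{"jaw":0,"xyz":[1.6,3.4,-16],"turn":0},{"jaw":0,"xyz":[1.6,2.9,-16],"turn":0},{"jaw":0,"xyz":[1.6,2.9,-16],"turn":0}]'
```

```text
[array([604.,  63., 127.]), array([632.,  58., 127.])]
clock: 40.55
eef_pos: [0.6196, 0.0761, 0.1024]
ee_rot: [3.141, 0.002, 3.065]
wrist_force: [-0.2, 0.1, 0.1]
finger_gap: -0.0
grip_force: 0.0
```

```bash
python3 -m jog '[{"jaw":0,"xyz":[0,-0.2,0],"turn":0},{"jaw":0,"xyz":[0,-0.5,0],"turn":0},{"jaw":0,"xyz":[-0.1,-0.8,0],"turn":0},{"jaw":0,"xyz":[-0.1,-1.2,0],"turn":0},{"jaw":0,"xyz":[-0.1,-1.6,0],"turn":0},{"jaw":0,"xyz":[-0.1,-2,0],"turn":0},{"jaw":0,"xyz":[-0.2,-2.5,0],"turn":0},{"jaw":0,"xyz":[-0.2,-3,0],"turn":0},{"jaw":0,"xyz":[-0.2,-3.5,0],"turn":0},{"jaw":0,"xyz":[-0.3,-4,0],"turn":0},{"jaw":0,"xyz":[-0.3,-4.5,0],"turn":0},{"jaw":0,"xyz":[-0.3,-5,0],"turn":0},{"jaw":0,"xyz":[-0.4,-5.5,0],"turn":0},{"jaw":0,"xyz":[-0.4,-6,0],"turn":0},{"jaw":0,"xyz":[-0.5,-6.5,0],"turn":0},{"jaw":0,"xyz":[-0.5,-7,0],"turn":0},{"jaw":0,"xyz":[-0.5,-7.5,0],"turn":0},{"jaw":0,"xyz":[-0.6,-8,0],"turn":0},{"jaw":0,"xyz":[-0.6,-8.5,0],"turn":0},{"jaw":0,"xyz":[-0.6,-9,0],"turn":0}]'
python3 b.py | grep handle
```

```text
clock: 42.55
eef_pos: [0.6122, -0.0137, 0.1006]
ee_rot: [-3.141, -0.002, 3.066]
wrist_force: [-0.6, 2.8, 1.7]
finger_gap: 0.0
grip_force: 1.5
```

```bash
python3 -m jog '[{"jaw":0,"xyz":[0,-0.5,0],"turn":0},{"jaw":0,"xyz":[-0.1,-1,0],"turn":0},{"jaw":0,"xyz":[-0.1,-1.5,0],"turn":0},{"jaw":0,"xyz":[-0.1,-2,0],"turn":0},{"jaw":0,"xyz":[-0.2,-2.5,0],"turn":0},{"jaw":0,"xyz":[-0.2,-3,0],"turn":0},{"jaw":0,"xyz":[-0.2,-3.5,0],"turn":0},{"jaw":0,"xyz":[-0.3,-4,0],"turn":0},{"jaw":0,"xyz":[-0.3,-4.5,0],"turn":0},{"jaw":0,"xyz":[-0.3,-5,0],"turn":0},{"jaw":0,"xyz":[-0.4,-5.5,0],"turn":0},{"jaw":0,"xyz":[-0.4,-6,0],"turn":0},{"jaw":0,"xyz":[-0.5,-6.5,0],"turn":0},{"jaw":0,"xyz":[-0.5,-7,0],"turn":0},{"jaw":0,"xyz":[-0.5,-7.4,0],"turn":0},{"jaw":0,"xyz":[-0.5,-7.8,0],"turn":0},{"jaw":0,"xyz":[-0.6,-8.1,0],"turn":0},{"jaw":0,"xyz":[-0.6,-8.4,0],"turn":0},{"jaw":0,"xyz":[-0.6,-8.6,0],"turn":0},{"jaw":0,"xyz":[-0.6,-8.8,0],"turn":0}]'
python3 -c "
from h import *
from m import rect
c=cap('scene','s7.png');W=pts(c);X,Y,Z=W[...,0],W[...,1],W[...,2];m=(abs(Z-.127)<.006)&(abs(X-.605)<.025)&(Y>-.3)&(Y<0);print(m.sum(),np.percentile(Y[m],[2,98]))
m=(abs(Z-.137)<.006)&(abs(X-.7)<.025)&(Y>-.4)&(Y<0);print(m.sum(),np.percentile(Y[m],[2,50,98]))"
```

```text
clock: 44.65
eef_pos: [0.6068, -0.1014, 0.1009]
ee_rot: [-3.142, -0.0, 3.066]
wrist_force: [-2.7, 2.2, 0.4]
finger_gap: -0.0002
grip_force: 1.3
234 [-0.21197118 -0.09336828]
143 [-0.3944316  -0.2203555  -0.20945933]
```

```bash
python3 -m jog '[{"jaw":0,"xyz":[0,-0.2,0],"turn":0},{"jaw":0,"xyz":[0,-0.4,0],"turn":0},{"jaw":0,"xyz":[0,-0.6,0],"turn":0},{"jaw":0,"xyz":[-0.1,-0.8,0],"turn":0},{"jaw":0,"xyz":[-0.1,-1,0],"turn":0},{"jaw":0,"xyz":[-0.1,-1.2,0],"turn":0},{"jaw":0,"xyz":[-0.1,-1.4,0],"turn":0},{"jaw":0,"xyz":[-0.1,-1.6,0],"turn":0},{"jaw":0,"xyz":[-0.1,-1.8,0],"turn":0},{"jaw":0,"xyz":[-0.1,-2,0],"turn":0},{"jaw":0,"xyz":[-0.2,-2.2,0],"turn":0},{"jaw":0,"xyz":[-0.2,-2.4,0],"turn":0}]'
```

```text
clock: 45.9
eef_pos: [0.6053, -0.1253, 0.1009]
ee_rot: [3.141, 0.001, 3.066]
wrist_force: [0.8, 6.8, 0.8]
finger_gap: 0.0003
grip_force: 3.9
```

```bash
python3 -m jog '[{"jaw":0,"xyz":[0,-0.15,0],"turn":0},{"jaw":0,"xyz":[0,-0.3,0],"turn":0},{"jaw":0,"xyz":[0,-0.45,0],"turn":0},{"jaw":0,"xyz":[0,-0.6,0],"turn":0},{"jaw":0,"xyz":[0,-0.7,0],"turn":0},{"jaw":0,"xyz":[0,-0.7,0],"turn":0}]'
```

```text
clock: 46.5
eef_pos: [0.6048, -0.1315, 0.1009]
ee_rot: [3.141, -0.0, 3.067]
wrist_force: [-0.3, 5.8, 1.6]
finger_gap: 0.0
grip_force: 2.8
```

```bash
python3 -m jog '[{"jaw":0,"xyz":[0,-0.1,0],"turn":0},{"jaw":0,"xyz":[0,-0.2,0],"turn":0},{"jaw":0,"xyz":[0,-0.3,0],"turn":0},{"jaw":0,"xyz":[0,-0.4,0],"turn":0},{"jaw":0,"xyz":[0,-0.4,0],"turn":0}]'
```

```text
clock: 47.0
eef_pos: [0.605, -0.137, 0.1008]
ee_rot: [-3.141, 0.0, 3.066]
wrist_force: [0.2, -0.7, 0.2]
finger_gap: -0.0
grip_force: 0.0
```

```bash
python3 -m jog '[{"jaw":0,"xyz":[0,-0.1,0],"turn":0},{"jaw":0,"xyz":[0,-0.2,0],"turn":0},{"jaw":0,"xyz":[0,-0.3,0],"turn":0},{"jaw":0,"xyz":[0,-0.3,0],"turn":0}]'; python3 -m jog '[{"jaw":0,"xyz":[0,-0.1,0],"turn":0},{"jaw":0,"xyz":[0,-0.2,0],"turn":0},{"jaw":0,"xyz":[0,-0.3,0],"turn":0},{"jaw":0,"xyz":[0,-0.3,0],"turn":0}]'
```

```text
clock: 47.4
eef_pos: [0.6049, -0.1394, 0.1008]
ee_rot: [-3.142, -0.0, 3.066]
wrist_force: [0.3, 0.2, 0.6]
finger_gap: -0.0003
grip_force: 0.0
clock: 47.8
eef_pos: [0.6049, -0.1405, 0.1008]
ee_rot: [3.139, 0.0, 3.067]
wrist_force: [-0.6, 5.8, 1.7]
finger_gap: -0.0004
grip_force: 3.4
```

Firm contact at y=-140.5 with a stop, so the catch has clicked over. I'll back off, rise and check the drawer and button.

```bash
python3 -m jog '[{"jaw":0,"xyz":[0,2,0],"turn":0},{"jaw":0,"xyz":[0,6,0],"turn":0},{"jaw":0,"xyz":[0,9,4],"turn":0},{"jaw":0,"xyz":[0,9,9],"turn":0},{"jaw":0,"xyz":[0,9,14],"turn":0},{"jaw":0,"xyz":[0,9,19],"turn":0},{"jaw":0,"xyz":[0,9,24],"turn":0},{"jaw":0,"xyz":[0,9,28],"turn":0},{"jaw":0,"xyz":[0,4,28],"turn":0},{"jaw":0,"xyz":[0,-1,28],"turn":0},{"jaw":0,"xyz":[0,-6,28],"turn":0},{"jaw":0,"xyz":[0,-8,28],"turn":0},{"jaw":0,"xyz":[0,-8,28],"turn":0}]'
python3 - <<'E'
from m import *
for n in ['top','scene','wrist']:
    c=cap(n,n+'8.png');hsv=cv2.cvtColor(c['img'],cv2.COLOR_RGB2HSV);H,S,V=[hsv[...,i].astype(int) for i in range(3)]
    vv,uu=np.mgrid[:480,:640]
    for k in comp((H>50)&(H<75)&(S>130)&(V>70),40):
        u,v=uu[k].mean(),vv[k].mean();print(n,round(u),round(v),k.sum(),(ray(c,u,v,.287,n=='wrist')*1000).round(1))
    if n!='wrist':
        W=pts(c);X,Y,Z=W[...,0],W[...,1],W[...,2];m=(abs(Z-.127)<.006)&(abs(X-.605)<.025)&(Y>-.3)&(Y<0);print(m.sum(),np.percentile(Y[m],[2,98]))
E
```

```text
clock: 49.1
eef_pos: [0.6043, -0.2253, 0.38]
ee_rot: [-3.141, -0.001, 3.062]
wrist_force: [-0.8, 0.4, 0.6]
finger_gap: -0.0002
grip_force: 0.0
top 495 209 136 [ 589.1 -367.8  287. ]
top 163 240 145 [535.4 374.2 287. ]
267 [-0.26715529 -0.19540448]
scene 208 135 96 [ 591.3 -364.6  287. ]
333 [-0.24727236 -0.15519758]
wrist 127 236 1170 [ 588.1 -365.9  287. ]
```

View pics/wrist8.png

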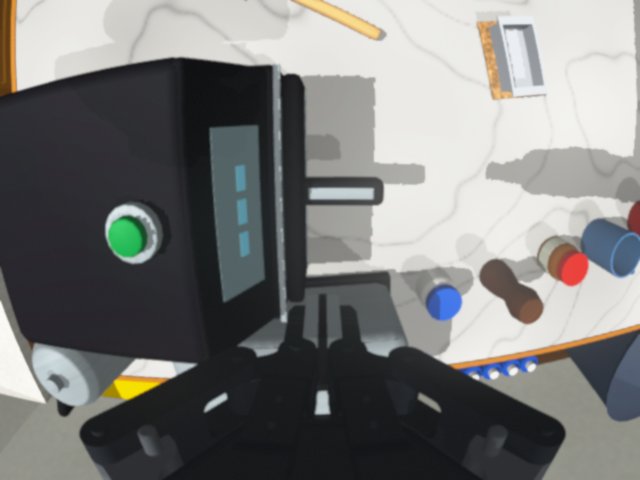

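The drawer is flush, with the handle at (345,191). The button is at (127,236), and three views put it at (589,-366.5). Moving over it.

```bash
python3 -m jog '[{"jaw":0,"xyz":[0,-5,0],"turn":0},{"jaw":0,"xyz":[-0.5,-10,0],"turn":0},{"jaw":0,"xyz":[-1.5,-14.1,0],"turn":0},{"jaw":0,"xyz":[-1.5,-14.1,-3],"turn":0},{"jaw":0,"xyz":[-1.5,-14.1,-6],"turn":0},{"jaw":0,"xyz":[-1.5,-14.1,-8],"turn":0},{"jaw":0,"xyz":[-1.5,-14.1,-8.6],"turn":0},{"jaw":0,"xyz":[-1.5,-14.1,-8.8],"turn":0},{"jaw":0,"xyz":[-1.5,-14.1,-8.8],"turn":0}]'; python3 -m jog '[{"jaw":0,"xyz":[0,0,-0.2],"turn":0},{"jaw":0,"xyz":[0,0,-0.4],"turn":0},{"jaw":0,"xyz":[0,0,-0.6],"turn":0},{"jaw":0,"xyz":[0,0,-0.8],"turn":0},{"jaw":0,"xyz":[0,0,-0.8],"turn":0}]'
```

```text
clock: 50.15
eef_pos: [0.5907, -0.3627, 0.2942]
ee_rot: [-3.141, 0.002, 3.068]
wrist_force: [-0.5, 1.0, 0.1]
finger_gap: 0.0002
grip_force: 0.0
clock: 50.65
eef_pos: [0.59, -0.3632, 0.2852]
ee_rot: [-3.141, 0.001, 3.066]
wrist_force: [0.6, 1.0, 1.7]
finger_gap: 0.0
grip_force: 1.1
```

```bash
python3 -m jog '[{"jaw":0,"xyz":[0,0,0.7],"turn":0},{"jaw":0,"xyz":[-0.1,-0.35,0.7],"turn":0},{"jaw":0,"xyz":[-0.1,-0.35,0.7],"turn":0},{"jaw":0,"xyz":[-0.1,-0.35,0.2],"turn":0},{"jaw":0,"xyz":[-0.1,-0.35,0],"turn":0},{"jaw":0,"xyz":[-0.1,-0.35,-0.2],"turn":0},{"jaw":0,"xyz":[-0.1,-0.35,-0.4],"turn":0},{"jaw":0,"xyz":[-0.1,-0.35,-0.5],"turn":0},{"jaw":0,"xyz":[-0.1,-0.35,-0.5],"turn":0}]'; python3 -m jog '[{"jaw":0,"xyz":[0,0,-0.2],"turn":0},{"jaw":0,"xyz":[0,0,-0.3],"turn":0},{"jaw":0,"xyz":[0,0,-0.3],"turn":0},{"jaw":0,"xyz":[0,0,-0.3],"turn":0}]'
```

```text
clock: 51.55
eef_pos: [0.5889, -0.367, 0.2812]
ee_rot: [-3.14, 0.001, 3.067]
wrist_force: [-0.7, 0.1, 5.5]
finger_gap: -0.0
grip_force: 2.7
clock: 51.95
eef_pos: [0.5889, -0.367, 0.281]
ee_rot: [-3.139, 0.003, 3.067]
wrist_force: [-2.7, 2.4, 11.4]
finger_gap: -0.0002
grip_force: 6.0
```

Bottomed out at z=0.281, which is 6 mm of travel, with 11 N. Lift off, retreat and check.

```bash
python3 -m jog '[{"jaw":0,"xyz":[0,0,0.5],"turn":0},{"jaw":0,"xyz":[0,0,1.5],"turn":0},{"jaw":0,"xyz":[0,0,5],"turn":0},{"jaw":0,"xyz":[0,0,9],"turn":0},{"jaw":0,"xyz":[0,5,12],"turn":0},{"jaw":0,"xyz":[-4,8,12],"turn":0},{"jaw":0,"xyz":[-8,11,12],"turn":0},{"jaw":0,"xyz":[-12,14,12],"turn":0},{"jaw":0,"xyz":[-16,17,12],"turn":0},{"jaw":0,"xyz":[-16,17,12],"turn":0}]'
python3 -c "
from h import *
cap('top','top9.png')"
```

```text
clock: 52.95
eef_pos: [0.4243, -0.1944, 0.3977]
ee_rot: [3.14, 0.0, 3.069]
wrist_force: [0.1, 0.0, 0.9]
finger_gap: 0.0
grip_force: 0.0
```

View pics/top9.png

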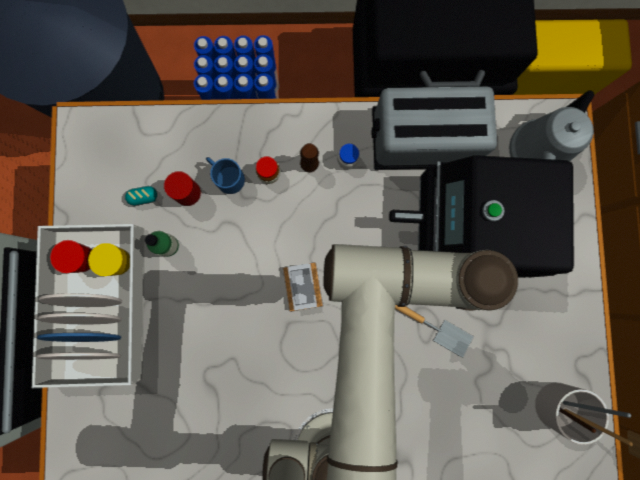

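The drawer is closed (handle at (405,215)), the tin is centred on the mat at (302,287), and the other things are where they started. Handing in.

```bash
python3 -c "
from workcell import arm
print(arm.close_job())"
```

```text
the job is handed in; nothing more can be done
None
```

I handed the job in at about 53 s: the tin is on the mat, the plate is flat in the basket with its loop up, all four rolls are flat on it in one layer, the drawer is clicked home and the start button was pressed fully down; no verdict came back.

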